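# Make up two parts orders on the packing bench

### The arm

A 7-joint arm with a two-finger parallel gripper is mounted at the origin on the work surface. World frame = base frame: x ahead of the robot, y to its left, z up, the work surface at z = 0. Lengths are in m, angles in rad, forces in N, time in s.
With the tool pointing down it reaches from about 0.35 to 0.9 m from the base axis. Payload 8.1 kg.
Tool frame: the origin (TCP) lies midway between the tips of the shut fingers; the grasp point (between the pads) lies 19 mm behind it (manip.grip_depth is the x of the grasp point in the tool frame, in m); x points along the fingers, y is the direction in which the jaws open and shut, and the axes are right-handed (so a half turn about x gives the same grasp; the last joint's range is limited). The gripper opens to 85 mm and grips with 20 to 120 N. Pads are 22 mm wide; open, the fingers measure 114 mm over their backs; the gripper's body (76 mm by 85 mm) begins 54 mm behind the grasp point. The pads swing forward as they close: fully open they stand 13 mm farther back than shut.
Start: joints at [-1.416, 0.434, 0.025, 1.573, -0.012, 1.134, -0.075], TCP at [0.159, 0.604, 0.231] pointing down, gripper open.
Joint ranges: [-2.62, 2.62], [-0.44, 2.09], [-1.27, 1.32], [0.08, 2.57], [-1.32, 4.46], [0.12, 2], [-2.74, 2.74]. Speed limits (rad/s): [2.22, 2.22, 3.01, 3.01, 3.14, 3.14, 3.14].

### API

Orientations are given as a unit quaternion [w, x, y, z].
In Python, from station import manip gives the robot as it stands. The module is installed in compiled form; this text tells all that it offers.
- The arm moves only by the tool carry_out, never from a script. Its argument "motion" is a list of rows, each a list of 5 numbers: the shift along the tool's x, y, z in mm, then the turn about the tool's x in degrees, then the opening, from 0 (shut) to 1 (fully open). A call has exactly 5 rows; each row shifts and turns the commanded pose from where the row before left it, along the tool's axes as they then stand; what a row does not reach is not made up. A row lasts 1/12 s, in which the tool goes at most 41.7 mm and 7.16 degrees, less where a joint would pass 70% of its speed; a pose out of reach is approached as far as the arm can. A call with a gripper value outside its range is refused whole. The fingers move at their own pace and stop on an object; the grip force is fixed at half the most. Time passes only in rows, so rows that do not move let the fingers close, or fill a call up. It gives the time, the measured TCP pose, the force and the opening at its end, in the units of the state.
- manip.sense(): the state, without advancing time (a new reading comes with each control period).
- manip.read_camera(name): name is "scene" or "top" or "wrist"; returns a dict with "image" (420x560x3 uint8, red, green, blue), "range_z" (420x560 float32, m along the optical axis (not along the pixel's ray), 0 where there is no reading), "fx", "fy", "cx", "cy" (pixels), "k1" (the pictures are not rectified: a ray, as slopes to the right and down, at radius r is drawn at 1 + k1 r^2 times it, then the intrinsics apply), "extrinsics" (4x4, takes a point from world to camera coordinates); the wrist camera has in their place "mount" (4x4, takes a point from camera to tool coordinates, whose origin is the TCP and whose axes are the tool frame's). Camera axes: x right, y down, z forward; pixel columns grow to the right and rows downward; lengths in m; the calibration is good to about 2 mm. A picture is of the moment at which its call begins: read the wrist's pose just before it.
- manip.sign_off(): hands the job in, once; it reports no verdict.
The state is a dict: "time": time; "joint_pos": joint angles; "qd": joint speeds; "joint_torque": joint torques, N m; "eef_pos": TCP position; "eef_rot": TCP orientation; "contact_force": force on the tool from outside, world axes, zero at the start; "wrist_torque": the same for the moment, N m; "gripper_width": opening from 0.0 (shut) to 1.0 (fully open).
Only numpy, scipy, OpenCV 4.12 (cv2) and the standard library are available. Lean on these libraries where they do the work, as an engineer would, in place of code of your own. Each camera call takes 0.05 s, during which the arm holds its last target.

### The job

Make up the two waiting orders: on the yellow board build one stack, from the bottom: the brown carton flat in the middle of the board, the orange carton on it and the small black carton on top, all lid up, each centred on the one below, with their long sides lined up with the long side of the board. In the middle of the blue board set the red dish and stand the steel bearing cartridge upright in it. Leave the green carton, the roll of tape and the oil bottle standing where they are.

Things in the scene. Friction and masses are not known exactly. Their poses are not given: they have to be found in the camera images.
- yellow_board: Flat yellow order board with a thin white outline, 130 mm long (own x) by 100 mm wide (own y) by 5 mm thick, fixed to the bench, no rim. Its long side runs roughly across the robot's view (along world y, within about 15 degrees). Origin at the centre of its underside, so its top is 5 mm above.
- blue_board: Flat blue order board with a thin white outline, 130 mm long (own x) by 100 mm wide (own y) by 5 mm thick, fixed to the bench, no rim. Its long side runs roughly across the robot's view (along world y, within about 15 degrees). Origin at the centre of its underside, so its top is 5 mm above.
- brown_carton: Brown cardboard carton, a closed box 100 mm long (own x) by 64 mm wide (own y) by 36 mm high, with a strip of tape along its length and a blank white label on top; loose, rigid, lying flat with its lid up, at any heading. Origin at the centre of its underside, z up. About 0.3 kg.
- orange_carton: Orange carton, a closed box 76 mm long (own x) by 52 mm wide (own y) by 34 mm high, with a strip of tape along its length and a blank white label on top; loose, rigid, lying flat with its lid up, at any heading. Origin at the centre of its underside, z up. About 0.2 kg.
- black_carton: Small black carton, a closed box 56 mm long (own x) by 40 mm wide (own y) by 30 mm high, with a strip of tape along its length and a blank white label on top; loose, rigid, lying flat with its lid up, at any heading. Origin at the centre of its underside, z up. About 0.1 kg.
- dish: Red plastic round open parts dish, 66 mm across the rim, 58 mm across the foot, 26 mm high, wall 3 mm, inner floor 4 mm above its underside and about 52 mm across; loose, open side up, about 0.1 kg. It can be gripped across the outside. Origin at the centre of its underside, z up.
- cartridge: Steel bearing cartridge standing upright: a cylinder 36 mm in diameter and 60 mm high with dark bands, and a dark stub axle 16 mm in diameter on top of it (74 mm in all); loose, about 0.22 kg. Origin at the centre of its underside, z up along its axis.
- green_carton: Green carton of another order, not part of this job, a closed box 76 mm long (own x) by 52 mm wide (own y) by 34 mm high, with a strip of tape along its length and a blank white label on top; loose, rigid, lying flat with its lid up, at any heading. Origin at the centre of its underside, z up.
- tape_roll: Roll of tan packing tape lying flat, 90 mm outside, 72 mm inside diameter, 40 mm high, loose; not part of this job. Origin at the centre of its underside.
- oil_bottle: Small amber bottle with a black cap, 42 mm in diameter, 90 mm high, upright, loose; not part of this job. Origin at the centre of its underside.
Mind the look-alikes: they are no part of the job. Leave any purple look-alike of the black_carton alone.

How it is judged:
By the outcome, as a careful person would: the job done as asked, in the order asked, and still so for the second after the job is handed in, with the robot touching nothing.
It also fails if it takes over 128 s, if anything falls off the work surface, if the arm or the gripper's body presses on something with over 40 N, if the wrist force passes 120 N, or if a joint passes its speed limit or range.

## Working session

There is one attempt and no reset: what is moved stays moved. The work goes in short steps, Python scripts to look and compute and a tool call to move; the robot and the scene stay as the last step left them, time stands still between calls to the robot, and variables do not carry over. Pictures are saved under pics/ and viewed, and the job is handed in when it is done.

Besides the shell and the picture viewer there is one more tool, called after "Emit:" as name(argument=value, ...), one argument or row to a line, values as JSON. carry_out: Moves the arm, as the interface text tells. Its arguments: {"type":"object","properties":{"motion":{"type":"array"}},"required":["motion"]}

```bash
mkdir -p pics; cat > h.py <<'E'
import numpy as np, cv2
from station import manip
from scipy.spatial.transform import Rotation as R
def Rq(q): return R.from_quat([q[1],q[2],q[3],q[0]]).as_matrix()
def save(c,n): cv2.imwrite('pics/'+n,c['image'][:,:,::-1])
def campose(c,s=None):
    if 'extrinsics' in c: return np.linalg.inv(np.array(c['extrinsics']))
    T=np.eye(4);T[:3,:3]=Rq(s['eef_rot']);T[:3,3]=s['eef_pos'];return T@np.array(c['mount'])
def ray(c,u,v):
    x=(u-c['cx'])/c['fx'];y=(v-c['cy'])/c['fy'];a,b=x,y
    for _ in range(20):
        k=1+c['k1']*(a*a+b*b);a,b=x/k,y/k
    return np.array([a,b,1.])
def atz(c,u,v,z,s=None):
    T=campose(c,s);d=T[:3,:3]@ray(c,u,v);o=T[:3,3];return o+d*(z-o[2])/d[2]
def byrange(c,u,v,s=None):
    T=campose(c,s);return T[:3,:3]@(ray(c,u,v)*c['range_z'][int(v),int(u)])+T[:3,3]
E
python3 - <<'E'
from h import *
s=manip.sense();print(s['time'],s['eef_pos'],s['eef_rot'],manip.grip_depth)
import pickle
for n in('top','scene'):
    c=manip.read_camera(n);save(c,n+'0.png');pickle.dump(c,open(n+'0.pkl','wb'));print(n,c['k1'],campose(c).round(3))
E
```

```text
0.0 [0.15928804 0.60380982 0.23050915] [ 0.70122658  0.09033022  0.70125076 -0.09148281] -0.0187
top -0.12128485110619118 [[-1.000e-02 -9.810e-01  1.920e-01  3.520e-01]
 [-1.000e+00  1.000e-02 -3.000e-03  4.000e-03]
 [ 1.000e-03 -1.920e-01 -9.810e-01  1.133e+00]
 [ 0.000e+00  0.000e+00  0.000e+00  1.000e+00]]
scene -0.0570298970549877 [[ 0.801  0.304 -0.516  1.352]
 [ 0.599 -0.412  0.687 -1.025]
 [-0.004 -0.859 -0.512  0.825]
 [ 0.     0.     0.     1.   ]]
```

View pics/top0.png

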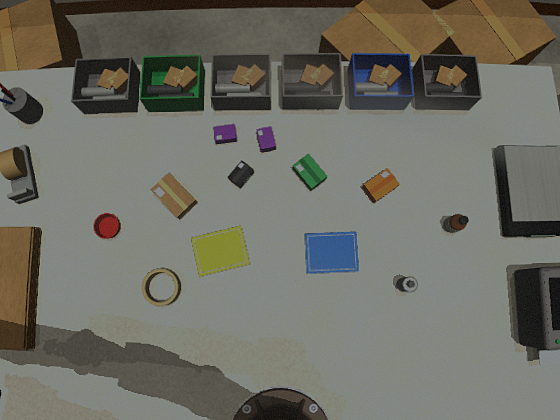

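View pics/scene0.png

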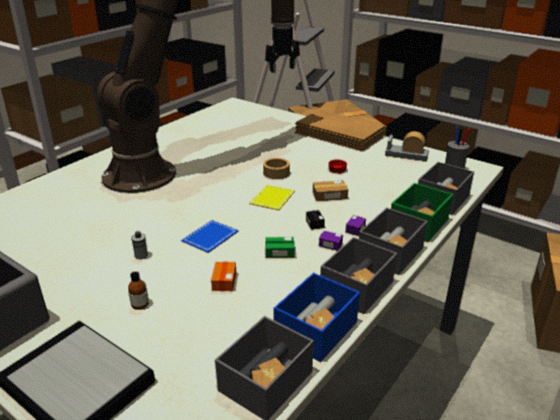

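Top view: brown carton (174,195), orange (380,185), green (309,172), black (240,174), two purple look-alikes (225,133) and (265,138), dish (107,226), tape (160,287), cartridge (405,284), bottle (455,222), yellow board (220,250), blue board (331,252).

```bash
python3 - <<'E'
from h import *
import pickle
c=pickle.load(open('top0.pkl','rb'))
im=c['image'][:,:,::-1][110:310,80:480]
cv2.imwrite('pics/topcrop.png',cv2.resize(im,(800,400),interpolation=cv2.INTER_CUBIC))
im=c['image'][:,:,::-1][115:215,140:280]
cv2.imwrite('pics/topcrop2.png',cv2.resize(im,(784,560),interpolation=cv2.INTER_CUBIC))
for n,u,v,z in [('brown',174,195,.036),('orange',380,185,.034),('black',240,173,.03),('green',309,171,.034),('dish',107,225,.026),('tape',160,287,.04),('cart',405,283,.074),('bottle',455,222,.09),('yel',220.5,250.5,.005),('blue',331.5,252,.005)]:
    print(n,atz(c,u,v,z).round(3),byrange(c,u,v).round(3))
E
```

```text
brown [0.591 0.256 0.036] [0.591 0.256 0.035]
orange [ 0.612 -0.257  0.034] [ 0.612 -0.257  0.035]
black [0.647 0.093 0.03 ] [0.647 0.093 0.029]
green [ 0.649 -0.08   0.034] [ 0.651 -0.081  0.029]
dish [0.518 0.427 0.026] [0.521 0.434 0.005]
tape [0.365 0.283 0.04 ] [ 0.366  0.293 -0.002]
cart [ 0.368 -0.295  0.074] [ 0.368 -0.299  0.061]
bottle [ 0.508 -0.42   0.09 ] [ 0.512 -0.432  0.061]
yel [0.455 0.142 0.005] [0.456 0.143 0.001]
blue [ 0.449 -0.134  0.005] [ 0.449 -0.134  0.005]
```

View pics/topcrop.png

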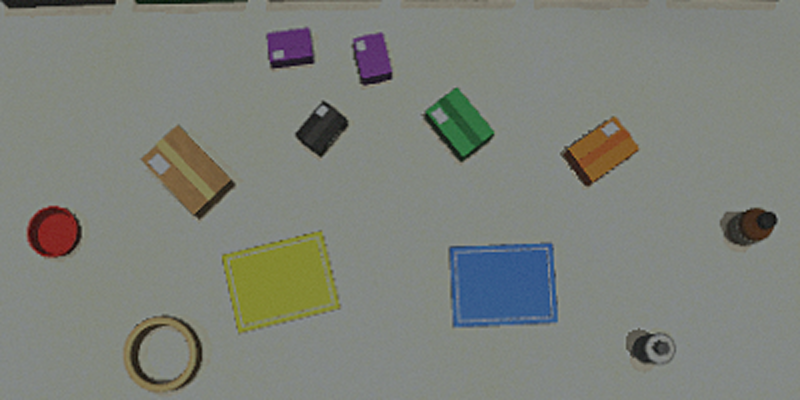

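View pics/topcrop2.png

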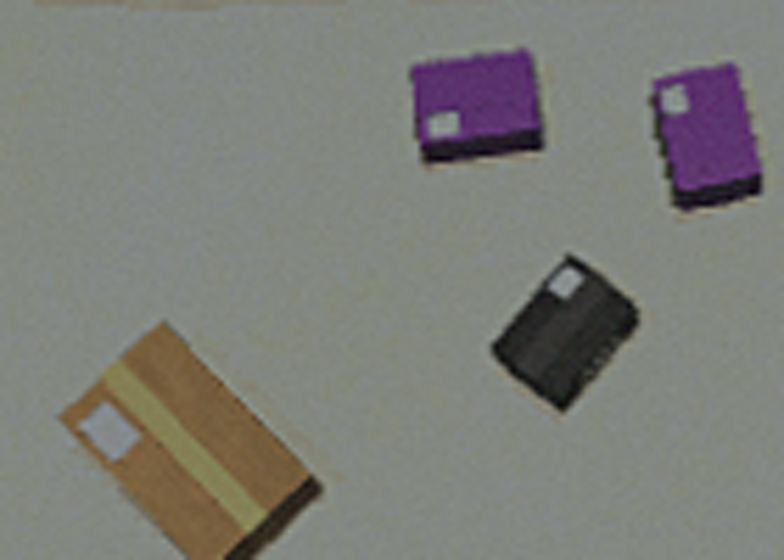

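Black carton at (240,174) is the only black one; the items at (225,133) and (265,138) are purple and stay. Now the wrist camera.

```bash
cat >> h.py <<'E'
def go(x,y,z,yaw=None,s=None):
    """tool-axis shifts mm (in current tool axes), turn deg; yaw = world heading (deg) of tool y axis"""
    s=s or manip.sense();M=Rq(s['eef_rot']);d=M.T@(np.array([x,y,z])-s['eef_pos'])*1000
    y0=np.degrees(np.arctan2(M[1,1],M[0,1]))
    print('t',round(s['time'],2),'pos',np.round(s['eef_pos'],4),'yaw',round(y0,2),'w',round(s['gripper_width'],3),'F',np.round(s['contact_force'],1))
    print(' shift',d.round(1), end=' ')
    if yaw is not None:
        t=-(yaw-y0); t=(t+90)%180-90; print('turn',round(t,2),'or',round(t-np.sign(t)*180,2),'q7',round(s['joint_pos'][6],3))
    else: print()
E
python3 - <<'E'
from h import *
s=manip.sense();print(Rq(s['eef_rot']).round(3))
c=manip.read_camera('wrist');save(c,'w0.png');print(np.array(c['mount']).round(3),c['fx'],c['cx'],c['cy'],c['k1'])
go(.5,.24,.3,None,s)
# principal corners of items via colours in top view
import pickle
c=pickle.load(open('top0.pkl','rb'));hsv=cv2.cvtColor(c['image'],cv2.COLOR_RGB2HSV)
def rect(lo,hi,box,z):
    m=cv2.inRange(hsv,lo,hi);k=np.zeros_like(m);u0,v0,u1,v1=box;k[v0:v1,u0:u1]=m[v0:v1,u0:u1]
    p=np.argwhere(k)[:,::-1]
    w=np.array([atz(c,u,v,z)[:2] for u,v in p],np.float32)
    r=cv2.minAreaRect(w);b=cv2.boxPoints(r);e=b[1]-b[0];f=b[2]-b[1];l=e if np.hypot(*e)>np.hypot(*f) else f
    print(len(p),np.round(r[0],4),np.round(r[1],4),'heading',np.degrees(np.arctan2(l[1],l[0]))%180)
for n,(u,v),z in [('y',(220,255),.005),('b',(331,255),.005),('br',(182,200),.036),('o',(385,190),.034)]: print(n,hsv[v,u])
rect((25,120,80),(35,255,255),(185,215,260,285),.005)
rect((95,100,80),(120,255,255),(295,225,370,280),.005)
E
```

```text
[[-0.     0.255  0.967]
 [-0.001  0.967 -0.255]
 [-1.    -0.001  0.   ]]
[[ 0.    -0.266  0.964 -0.143]
 [ 1.    -0.    -0.001 -0.001]
 [ 0.     0.964  0.266 -0.066]
 [ 0.     0.     0.     1.   ]] 299.2109037112609 276.6633241224865 208.62277414758333 -0.007534966777910083
t 0.1 pos [0.1593 0.6039 0.2306] yaw 75.23 w 0.997 F [-0.3 -1.1 -0.3]
 shift [ -69.  -265.1  422.3] 
y [ 31 159 136]
b [108 152 143]
br [ 17 128 120]
o [ 17 180 129]
1753 [0.4562 0.1443] [0.0984 0.129 ] heading 103.64258
1828 [ 0.4493 -0.1332] [0.099  0.1289] heading 91.637665
```

View pics/w0.png

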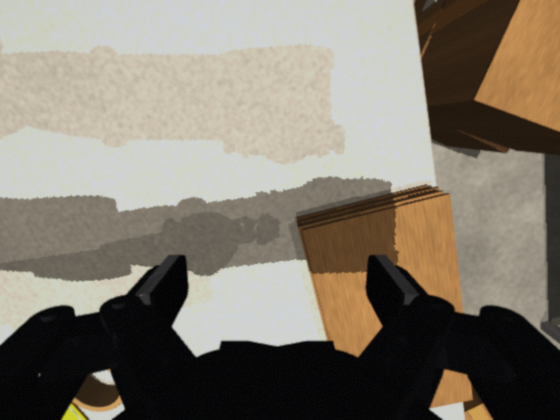

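```bash
cat >> h.py <<'E'
def toprect(c,ctr,rad,z0,z1,s=None,ztop=None,show=True):
    """min-area rect (world) of depth points with z in z0..z1 near ctr"""
    T=campose(c,s);v,u=np.mgrid[0:420,0:560];x=(u-c['cx'])/c['fx'];y=(v-c['cy'])/c['fy'];a,b=x,y
    for _ in range(20):
        k=1+c['k1']*(a*a+b*b);a,b=x/k,y/k
    Z=c['range_z'];P=np.stack([a*Z,b*Z,Z],-1)@T[:3,:3].T+T[:3,3]
    m=(Z>0)&(P[...,2]>z0)&(P[...,2]<z1)&(np.hypot(P[...,0]-ctr[0],P[...,1]-ctr[1])<rad)
    m=cv2.morphologyEx(m.astype(np.uint8),cv2.MORPH_OPEN,np.ones((3,3)))
    n,l,st,_=cv2.connectedComponentsWithStats(m)
    if n<2: print('none');return
    i=1+np.argmax(st[1:,4]);Q=P[l==i];r=cv2.minAreaRect(Q[:,:2].astype(np.float32));bx=cv2.boxPoints(r);e=bx[1]-bx[0];f=bx[2]-bx[1]
    L=e if np.hypot(*e)>np.hypot(*f) else f
    print(len(Q),'rect ctr',np.round(r[0],4),'size',np.round(r[1],4),'head',round(np.degrees(np.arctan2(L[1],L[0]))%180,1),'mean',Q.mean(0).round(4),'zmed',np.median(Q[:,2]).round(4))
    return r,Q,(l==i)
E
python3 - <<'E'
from h import *
import pickle
c=pickle.load(open('top0.pkl','rb'))
for n,p,h in [('br',(.591,.256),.036),('or',(.612,-.257),.034),('bl',(.647,.093),.03),('gr',(.649,-.08),.034),('dish',(.518,.427),.026)]:
    print(n,end=' ');toprect(c,p,.08,h-.006,h+.01)
E
```

```text
br 993 rect ctr [0.5935 0.2613] size [0.1029 0.0633] head 45.2 mean [0.5925 0.2599 0.0349] zmed 0.035
or 586 rect ctr [ 0.6147 -0.2616] size [0.0523 0.0765] head 124.0 mean [ 0.6137 -0.261   0.0329] zmed 0.0328
bl 320 rect ctr [0.6476 0.0926] size [0.0389 0.0573] head 142.0 mean [0.6469 0.0928 0.0285] zmed 0.0286
gr 601 rect ctr [ 0.6514 -0.0808] size [0.0777 0.0527] head 37.6 mean [ 0.6502 -0.0808  0.0328] zmed 0.0328
dish none
```

```bash
cat >> h.py <<'E'
def plan(x,y,z,turn,n,s=None):
    """n equal world steps to (x,y,z), turning turn deg evenly; prints rows in tool axes"""
    s=s or manip.sense();M=Rq(s['eef_rot']);p=np.array(s['eef_pos']);d=(np.array([x,y,z])-p)/n*1000;e=np.zeros(3);out=[]
    for i in range(n):
        want=d+e;t=M.T@want;q=np.round(t);e=want-M@q;out.append([int(k) for k in q]+[round(turn/n,2)])
        M=M@R.from_euler('x',turn/n,degrees=True).as_matrix()
    print('t',round(s['time'],2),'rows:');[print(r) for r in out]
E
python3 - <<'E'
from h import *
go(.593,.26,.2,135)
plan(.593,.26,.2,-60,15)
E
```

```text
t 0.15 pos [0.1593 0.604  0.2307] yaw 75.22 w 1.001 F [-0.4 -0.4 -0.1]
 shift [  31.  -221.9  507.1] turn -59.78 or 120.22 q7 -0.075
t 0.15 rows:
[2, -15, 34, -4.0]
[2, -17, 33, -4.0]
[2, -19, 31, -4.0]
[2, -22, 30, -4.0]
[2, -23, 28, -4.0]
[2, -26, 27, -4.0]
[2, -27, 25, -4.0]
[3, -29, 23, -4.0]
[2, -30, 21, -4.0]
[2, -32, 18, -4.0]
[2, -33, 17, -4.0]
[2, -34, 14, -4.0]
[2, -35, 11, -4.0]
[2, -36, 9, -4.0]
[2, -36, 7, -4.0]
```

Emit:
carry_out(
  motion=[
    [2,-15,34,-4,1],
    [2,-17,33,-4,1],
    [2,-19,31,-4,1],
    [2,-22,30,-4,1],
    [2,-23,28,-4,1],
  ],
)

```text
time: 0.57
eef_pos: [0.3047, 0.4884, 0.221]
eef_rot: [0.706, -0.034, 0.706, 0.033]
contact_force: [-0.3, 0.5, -0.1]
gripper_width: 0.992
```

Emit:
carry_out(
  motion=[
    [2,-26,27,-4,1],
    [2,-27,25,-4,1],
    [3,-29,23,-4,1],
    [2,-30,21,-4,1],
    [2,-32,18,-4,1],
  ],
)

```text
time: 0.98
eef_pos: [0.4493, 0.3738, 0.21]
eef_rot: [0.69, -0.156, 0.69, 0.156]
contact_force: [-0.0, 0.6, 0.1]
gripper_width: 1.001
```

Emit:
carry_out(
  motion=[
    [2,-33,17,-4,1],
    [2,-34,14,-4,1],
    [2,-35,11,-4,1],
    [2,-36,9,-4,1],
    [2,-36,7,-4,1],
  ],
)

```text
time: 1.4
eef_pos: [0.5938, 0.2591, 0.2]
eef_rot: [0.652, -0.273, 0.652, 0.273]
contact_force: [0.5, 0.0, 0.8]
gripper_width: 0.997
```

Emit:
carry_out(
  motion=[
    [0,0,0,0,1],
    [0,0,0,0,1],
    [0,0,0,0,1],
    [0,0,0,0,1],
    [0,0,0,0,1],
  ],
)

```text
time: 1.82
eef_pos: [0.5916, 0.2623, 0.2004]
eef_rot: [0.652, -0.272, 0.653, 0.273]
contact_force: [-0.2, 0.1, 0.5]
gripper_width: 1.001
```

```bash
python3 - <<'E'
from h import *
s=manip.sense();c=manip.read_camera('wrist');save(c,'w1.png')
go(.593,.26,.2,135,s)
print('br',end=' ');toprect(c,(.593,.26),.08,.03,.046,s)
print('bl',end=' ');toprect(c,(.647,.093),.06,.024,.04,s)
hsv=cv2.cvtColor(c['image'],cv2.COLOR_RGB2HSV)
m=cv2.inRange(hsv,(25,120,80),(35,255,255));p=np.argwhere(m)
print(len(p), p.min(0),p.max(0))
w=np.array([atz(c,u,v,.005,s)[:2] for v,u in p],np.float32);print(cv2.minAreaRect(w))
E
```

```text
t 1.82 pos [0.5916 0.2623 0.2004] yaw 135.34 w 1.001 F [-0.2  0.1  0.5]
 shift [ 0.4 -2.6 -0.7] turn 0.34 or -179.66 q7 1.838
br 5652 rect ctr [0.595  0.2597] size [0.1004 0.0639] head 44.3 mean [0.5932 0.258  0.0367] zmed 0.0367
bl 2384 rect ctr [0.6492 0.091 ] size [0.0401 0.0576] head 140.5 mean [0.6483 0.0917 0.0307] zmed 0.0309
5644 [  0 210] [ 77 336]
((0.4694403111934662, 0.13456857204437256), (0.08092368394136429, 0.10595422983169556), 13.502237319946289)
```

View pics/w1.png

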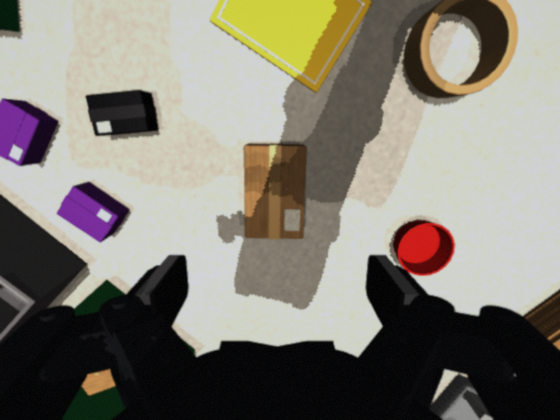

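Wrist view: brown carton at (275,190), yellow board upper (290,40, partly cut), black carton (122,113), purple ones (22,135), (93,210), dish (423,247). Grasping brown across its width.

```bash
python3 - <<'E'
from h import *
import time
for i in range(3):
    s=manip.sense();manip.read_camera('wrist');print(s['eef_pos'])
go(.594,.2595,.006,134.5)
E
```

```text
[0.59178996 0.26216832 0.20051911]
[0.59196173 0.26195287 0.20053802]
[0.59212047 0.26175569 0.20053804]
t 2.02 pos [0.5923 0.2615 0.2005] yaw 135.29 w 1.004 F [-0.4  0.2  0.6]
 shift [194.5  -2.7  -0.3] turn 0.79 or -179.21 q7 1.839
```

Emit:
carry_out(
  motion=[
    [30,-1,0,0.8,1],
    [35,0,0,0,1],
    [35,0,0,0,1],
    [30,0,0,0,1],
    [20,0,0,0,1],
  ],
)

```text
time: 2.43
eef_pos: [0.5918, 0.2597, 0.0473]
eef_rot: [0.653, -0.268, 0.656, 0.267]
contact_force: [-0.2, -0.4, -0.5]
gripper_width: 1.003
```

Emit:
carry_out(
  motion=[
    [15,0,0,0,1],
    [15,0,0,0,1],
    [10,0,0,0,1],
    [4,0,0,0,1],
    [0,0,0,0,1],
  ],
)

```text
time: 2.85
eef_pos: [0.593, 0.26, 0.0056]
eef_rot: [0.654, -0.267, 0.655, 0.267]
contact_force: [0.4, -1.2, -0.2]
gripper_width: 0.996
```

```bash
python3 - <<'E'
from h import *
go(.594,.2595,.006,134.5)
E
```

```text
t 2.85 pos [0.593  0.26   0.0056] yaw 134.44 w 0.996 F [ 0.4 -1.2 -0.2]
 shift [-0.4 -1.1  0.4] turn -0.06 or 179.94 q7 1.81
```

Emit:
carry_out(
  motion=[
    [0,0,0,0,0],
    [0,0,0,0,0],
    [0,0,0,0,0],
    [0,0,0,0,0],
    [0,0,0,0,0],
  ],
)

```text
time: 3.27
eef_pos: [0.5943, 0.2606, 0.0078]
eef_rot: [0.655, -0.267, 0.654, 0.267]
contact_force: [-1.5, -0.3, 7.4]
gripper_width: 0.737
```

Emit:
carry_out(
  motion=[
    [-5,0,0,0,0],
    [-20,0,0,0,0],
    [-30,0,0,0,0],
    [-35,0,0,0,0],
    [-30,0,0,0,0],
  ],
)

```text
time: 3.68
eef_pos: [0.5931, 0.2598, 0.1281]
eef_rot: [0.654, -0.267, 0.655, 0.267]
contact_force: [0.6, 0.1, -2.7]
gripper_width: 0.736
```

```bash
python3 - <<'E'
from h import *
go(.456,.144,.13,13.6)
plan(.456,.144,.13,121,20)
E
```

```text
t 3.68 pos [0.5931 0.2598 0.1281] yaw 134.42 w 0.736 F [ 0.6  0.1 -2.7]
 shift [  -1.8   13.2 -179. ] turn -59.18 or 120.82 q7 1.822
t 3.68 rows:
[0, 1, -9, 6.05]
[0, -1, -9, 6.05]
[0, -1, -9, 6.05]
[0, -2, -9, 6.05]
[0, -3, -8, 6.05]
[-1, -4, -8, 6.05]
[0, -5, -8, 6.05]
[0, -5, -7, 6.05]
[0, -6, -6, 6.05]
[0, -7, -6, 6.05]
[0, -8, -5, 6.05]
[0, -8, -4, 6.05]
[0, -8, -3, 6.05]
[0, -9, -3, 6.05]
[0, -9, -1, 6.05]
[0, -9, -1, 6.05]
[-1, -9, 0, 6.05]
[0, -8, 2, 6.05]
[0, -9, 2, 6.05]
[0, -8, 3, 6.05]
```

Emit:
carry_out(
  motion=[
    [0,0,-9,6,0],
    [0,-1,-9,6,0],
    [0,-1,-9,6,0],
    [0,-2,-9,6,0],
    [0,-3,-8,6,0],
  ],
)

```text
time: 4.1
eef_pos: [0.559, 0.2298, 0.1265]
eef_rot: [0.702, -0.087, 0.702, 0.087]
contact_force: [-0.8, 0.9, -3.5]
gripper_width: 0.738
```

Emit:
carry_out(
  motion=[
    [0,-4,-8,6,0],
    [0,-5,-8,6,0],
    [0,-5,-7,6,0],
    [0,-6,-6,6,0],
    [0,-7,-6,6,0],
  ],
)

```text
time: 4.52
eef_pos: [0.5251, 0.2013, 0.1265]
eef_rot: [0.7, 0.098, 0.7, -0.098]
contact_force: [-0.2, 0.3, -2.8]
gripper_width: 0.738
```

Emit:
carry_out(
  motion=[
    [0,-8,-5,6,0],
    [0,-8,-4,6,0],
    [0,-8,-3,6,0],
    [0,-9,-3,6,0],
    [0,-9,-1,6,0],
  ],
)

```text
time: 4.93
eef_pos: [0.4909, 0.1712, 0.1265]
eef_rot: [0.651, 0.276, 0.651, -0.275]
contact_force: [0.4, 0.1, -3.7]
gripper_width: 0.734
```

```bash
python3 - <<'E'
from h import *
s=manip.sense();c=manip.read_camera('wrist');save(c,'w2.png')
go(.456,.144,.13,13.6,s)
E
```

```text
t 4.93 pos [0.4909 0.1712 0.1265] yaw 44.14 w 0.734 F [ 0.4  0.1 -3.7]
 shift [ -3.5 -44.   -4.8] turn 30.54 or -149.46 q7 0.525
```

View pics/w2.png

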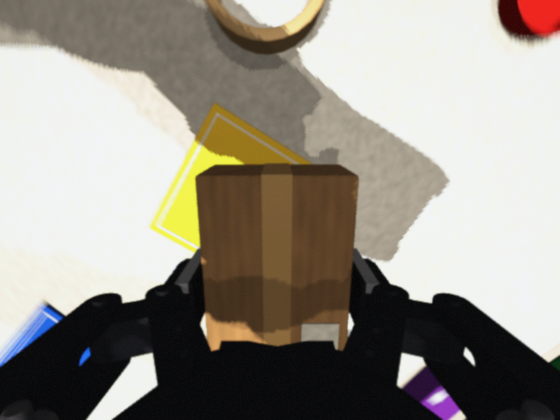

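```bash
python3 - <<'E'
from h import *
im=cv2.imread('pics/w2.png')[90:250,130:330];cv2.imwrite('pics/w2c.png',cv2.resize(im,(750,600),interpolation=cv2.INTER_CUBIC))
im=cv2.imread('pics/w1.png')[0:110,190:390];cv2.imwrite('pics/w1c.png',cv2.resize(im,(800,440),interpolation=cv2.INTER_CUBIC))
E
```

```text
(no output)
```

View pics/w2c.png

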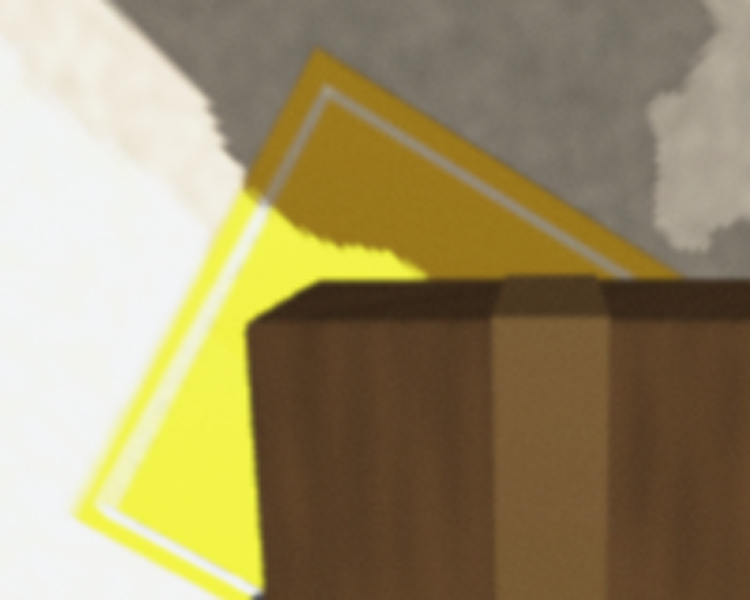

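View pics/w1c.png

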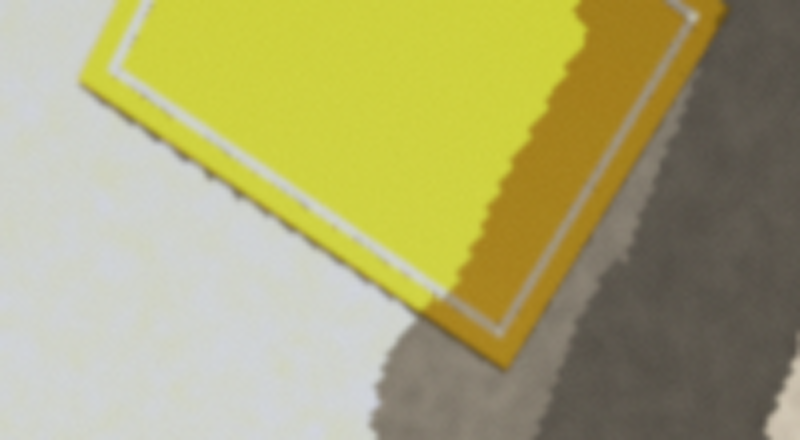

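```bash
python3 - <<'E'
from h import *
c=manip.read_camera('wrist')
s2=manip.sense()
s1=dict(eef_pos=np.array([.5916,.2623,.2004]),eef_rot=None)
# s1 orientation: yaw 135.34 pointing down
y=np.radians(135.34);M=np.array([[0,np.cos(y),-np.sin(y)*-1*-1],[0,np.sin(y),0],[-1,0,0]],float);M[:,2]=np.cross(M[:,0],M[:,1])
q=R.from_matrix(M).as_quat();s1['eef_rot']=[q[3],q[0],q[1],q[2]]
for n,s,u,v in [('A',s1,210,19.8),('B',s1,316,91.8),('C',s1,371.5,.5),('D',s2,214.2,102.8),('E',s2,149.8,227)]:
    print(n,atz(c,u,v,.005,s).round(4))
r=((.4562,.1443),(.130,.100),103.6);print(cv2.boxPoints(r))
E
```

```text
A [0.5208 0.0949 0.005 ]
B [0.4913 0.2195 0.005 ]
C [0.3946 0.1958 0.005 ]
D [0.3933 0.194  0.005 ]
E [0.4224 0.0691 0.005 ]
[[0.4228862  0.06936543]
 [0.5200823  0.09287964]
 [0.4895138  0.21923457]
 [0.3923177  0.19572036]]
```

```bash
cat >> h.py <<'E'
def held(c,s,h,lo=None,hi=None):
    """held object's top rect relative to TCP in tool y,z (mm)"""
    r=toprect(c,s['eef_pos'],.09,s['eef_pos'][2]+lo,s['eef_pos'][2]+hi,s)
    if r is None:return
    M=Rq(s['eef_rot']);Q=r[1]-s['eef_pos'];L=Q@M*1000
    print('tool x/y/z of top: ',[ (L[:,i].min().round(1),L[:,i].max().round(1)) for i in range(3)]); 
    rr=cv2.minAreaRect(L[:,1:].astype(np.float32));print(rr)
E
python3 - <<'E'
from h import *
s=manip.sense();c=manip.read_camera('wrist');held(c,s,.036,.02,.045)
plan(.4568,.1444,.06,30.9,5)
E
```

```text
28428 rect ctr [0.4848 0.1753] size [0.0906 0.0816] head 44.7 mean [0.4812 0.1789 0.156 ] zmed 0.1555
tool x/y/z of top:  [(np.float64(-45.0), np.float64(-20.1)), (np.float64(-45.9), np.float64(44.6)), (np.float64(-48.2), np.float64(33.5))]
((-0.6560401916503906, -7.476589202880859), (81.55440521240234, 90.57233428955078), 89.58905029296875)
t 5.08 rows:
[13, -9, -1, 6.18]
[14, -8, 0, 6.18]
[13, -9, 1, 6.18]
[13, -9, 2, 6.18]
[14, -8, 2, 6.18]
```

```bash
python3 - <<'E'
from h import *
s=manip.sense();c=manip.read_camera('wrist');M=Rq(s['eef_rot'])
for u,v in [(198,175.5),(277,174.8),(356,175)]:
    print((M.T@(atz(c,u,v,s['eef_pos'][2]+.029,s)-s['eef_pos'])*1000).round(1))
E
```

```text
[-29.  -30.8 -47.4]
[-29.   -0.4 -47.7]
[-29.   30.  -47.6]
```

Emit:
carry_out(
  motion=[
    [13,-9,-1,6.2,0],
    [14,-8,0,6.2,0],
    [13,-9,1,6.2,0],
    [13,-9,2,6.2,0],
    [14,-8,2,6.1,0],
  ],
)

```text
time: 5.55
eef_pos: [0.4577, 0.1452, 0.059]
eef_rot: [0.555, 0.438, 0.555, -0.438]
contact_force: [0.1, 0.3, -4.0]
gripper_width: 0.736
```

Emit:
carry_out(
  motion=[
    [10,0,0,0,0],
    [0,0,0,0,0],
    [0,0,0,0,0],
    [0,0,0,0,0],
    [0,0,0,0,0],
  ],
)

```text
time: 5.97
eef_pos: [0.4583, 0.1455, 0.05]
eef_rot: [0.556, 0.438, 0.556, -0.436]
contact_force: [0.3, -0.4, -3.4]
gripper_width: 0.737
```

```bash
python3 - <<'E'
from h import *
go(.4568,.1444,.0125,13.3)
E
```

```text
t 5.97 pos [0.4583 0.1455 0.05  ] yaw 13.66 w 0.737 F [ 0.3 -0.4 -3.4]
 shift [37.5 -1.8  0.7] turn 0.36 or -179.64 q7 0.183
```

Emit:
carry_out(
  motion=[
    [10,0,0,0,0],
    [8,0,-1,0,0],
    [4,0,0,0,0],
    [4,0,0,0,0],
    [4,0,0,0,0],
  ],
)

```text
time: 6.38
eef_pos: [0.4568, 0.1458, 0.0187]
eef_rot: [0.555, 0.437, 0.556, -0.438]
contact_force: [0.3, 0.1, -3.8]
gripper_width: 0.734
```

Emit:
carry_out(
  motion=[
    [3,0,0,0,0],
    [0,0,0,0,0],
    [0,0,0,0,0],
    [0,0,0,0,0],
    [0,0,0,0,0],
  ],
)

```text
time: 6.8
eef_pos: [0.4571, 0.146, 0.0165]
eef_rot: [0.555, 0.438, 0.555, -0.437]
contact_force: [-0.3, -0.5, -3.4]
gripper_width: 0.736
```

```bash
python3 - <<'E'
from h import *
go(.4568,.1444,.0125,13.3)
E
```

```text
t 6.8 pos [0.4571 0.146  0.0165] yaw 13.53 w 0.736 F [-0.3 -0.5 -3.4]
 shift [ 4.  -0.7  1.4] turn 0.23 or -179.77 q7 0.219
```

Emit:
carry_out(
  motion=[
    [2,-1,0,0,0],
    [1,0,0,0,0],
    [1,0,0,0,0],
    [1,0,0,0,0],
    [0,0,0,0,0],
  ],
)

```text
time: 7.22
eef_pos: [0.4558, 0.1458, 0.0126]
eef_rot: [0.555, 0.438, 0.556, -0.437]
contact_force: [-6.1, -0.9, 26.0]
gripper_width: 0.736
```

Emit:
carry_out(
  motion=[
    [-1,0,0,0,0],
    [0,0,0,0,1],
    [0,0,0,0,1],
    [0,0,0,0,1],
    [0,0,0,0,1],
  ],
)

```text
time: 7.63
eef_pos: [0.4561, 0.1457, 0.0122]
eef_rot: [0.555, 0.438, 0.555, -0.438]
contact_force: [-0.7, 0.0, 0.7]
gripper_width: 0.999
```

Emit:
carry_out(
  motion=[
    [-15,0,0,0,1],
    [-35,0,0,0,1],
    [-38,0,0,0,1],
    [-38,0,0,0,1],
    [-38,0,0,0,1],
  ],
)

```text
time: 8.05
eef_pos: [0.4556, 0.1452, 0.1778]
eef_rot: [0.555, 0.437, 0.555, -0.438]
contact_force: [0.7, 2.2, -1.0]
gripper_width: 1.001
```

Emit:
carry_out(
  motion=[
    [-26,0,35,0,1],
    [0,0,35,0,1],
    [0,0,0,0,1],
    [0,0,0,0,1],
    [0,0,0,0,1],
  ],
)

```text
time: 8.47
eef_pos: [0.4716, 0.0793, 0.2008]
eef_rot: [0.555, 0.438, 0.556, -0.438]
contact_force: [-0.3, 1.3, 0.1]
gripper_width: 1.005
```

```bash
cat >> h.py <<'E'
def yrect(c,s,lo=(22,110,60),hi=(35,255,255)):
    hsv=cv2.cvtColor(c['image'],cv2.COLOR_RGB2HSV);m=cv2.inRange(hsv,lo,hi);m=cv2.morphologyEx(m,cv2.MORPH_OPEN,np.ones((3,3)))
    p=np.argwhere(m);w=np.array([atz(c,u,v,.005,s)[:2] for v,u in p],np.float32);print(len(p),'px',p.min(0),p.max(0),cv2.minAreaRect(w))
E
python3 - <<'E'
from h import *
s=manip.sense();c=manip.read_camera('wrist');save(c,'w3.png')
go(.4568,.1444,.2,13.3,s)
toprect(c,(.4568,.1444),.08,.036,.05,s)
yrect(c,s)
E
```

```text
t 8.47 pos [0.4716 0.0793 0.2008] yaw 13.49 w 1.005 F [-0.3  1.3  0.1]
 shift [  0.8   0.8 -66.8] turn 0.19 or -179.81 q7 0.157
6931 rect ctr [0.4568 0.1436] size [0.0641 0.1006] head 103.6 mean [0.4561 0.1458 0.0417] zmed 0.0417
2272 px [ 62 231] [184 325] ((0.4569825530052185, 0.14348334074020386), (0.09924105554819107, 0.12882256507873535), 13.230781555175781)
```

View pics/w3.png

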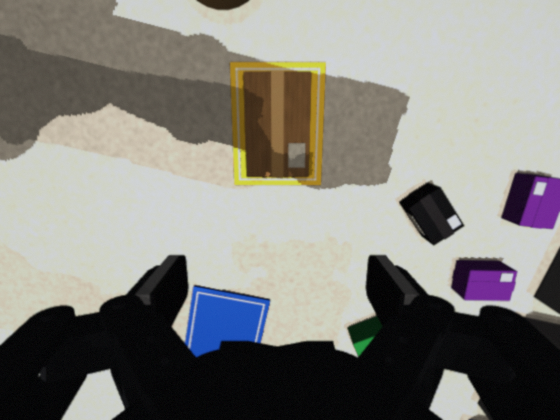

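Brown sits at (278,125), centred on the board within 1 mm. Next orange.

```bash
python3 - <<'E'
from h import *
plan(.6137,-.261,.2,-20.5,10)
E
```

```text
t 8.52 rows:
[0, 6, 36, -2.05]
[0, 4, 37, -2.05]
[0, 4, 37, -2.05]
[0, 1, 37, -2.05]
[0, 1, 37, -2.05]
[0, -1, 37, -2.05]
[0, -2, 37, -2.05]
[0, -3, 36, -2.05]
[0, -5, 37, -2.05]
[0, -6, 36, -2.05]
```

Emit:
carry_out(
  motion=[
    [0,6,36,-2,1],
    [0,4,37,-2,1],
    [0,4,37,-2,1],
    [0,1,37,-2,1],
    [0,1,37,-2,1],
  ],
)

```text
time: 8.93
eef_pos: [0.543, -0.0918, 0.2003]
eef_rot: [0.592, 0.386, 0.593, -0.386]
contact_force: [0.0, 0.8, -0.3]
gripper_width: 1.0
```

Emit:
carry_out(
  motion=[
    [0,-1,37,-2,1],
    [0,-2,37,-2,1],
    [0,-3,36,-2,1],
    [0,-5,37,-2,1],
    [0,-6,36,-2.5,1],
  ],
)

```text
time: 9.35
eef_pos: [0.6132, -0.2621, 0.1997]
eef_rot: [0.624, 0.331, 0.626, -0.331]
contact_force: [0.6, -0.4, -0.3]
gripper_width: 1.005
```

Emit:
carry_out(
  motion=[
    [0,0,0,0,1],
    [0,0,0,0,1],
    [0,0,0,0,1],
    [0,0,0,0,1],
    [0,0,0,0,1],
  ],
)

```text
time: 9.77
eef_pos: [0.6126, -0.2599, 0.2009]
eef_rot: [0.624, 0.331, 0.625, -0.331]
contact_force: [0.0, 0.5, 0.1]
gripper_width: 1.0
```

```bash
python3 - <<'E'
from h import *
s=manip.sense();c=manip.read_camera('wrist');save(c,'w4.png')
r=toprect(c,(.614,-.261),.07,.028,.045,s)
y=np.degrees(0)
go(r[0][0][0],r[0][0][1],.006,34,s)
E
```

```text
3422 rect ctr [ 0.6162 -0.2633] size [0.052  0.0765] head 123.9 mean [ 0.6151 -0.2618  0.0348] zmed 0.0348
t 9.77 pos [ 0.6126 -0.2599  0.2009] yaw 34.16 w 1.0 F [0.  0.5 0.1]
 shift [194.9   1.    5. ] turn 0.16 or -179.84 q7 1.19
```

View pics/w4.png

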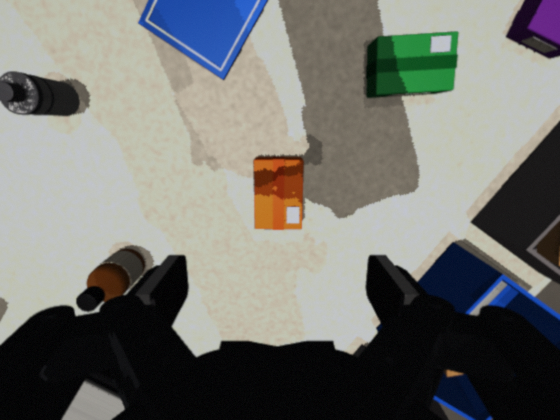

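Emit:
carry_out(
  motion=[
    [30,1,5,0,1],
    [35,0,0,0,1],
    [35,0,0,0,1],
    [30,0,0,0,1],
    [20,0,0,0,1],
  ],
)

```text
time: 10.23
eef_pos: [0.6148, -0.2636, 0.0482]
eef_rot: [0.623, 0.331, 0.626, -0.331]
contact_force: [-0.7, -0.4, -0.5]
gripper_width: 1.004
```

Emit:
carry_out(
  motion=[
    [15,0,0,0,1],
    [15,0,0,0,1],
    [10,0,0,0,1],
    [4,0,0,0,1],
    [0,0,0,0,1],
  ],
)

```text
time: 10.65
eef_pos: [0.6157, -0.2649, 0.0066]
eef_rot: [0.624, 0.332, 0.625, -0.332]
contact_force: [-0.4, -0.4, -0.5]
gripper_width: 0.999
```

Emit:
carry_out(
  motion=[
    [0,0,0,0,0],
    [0,0,0,0,0],
    [0,0,0,0,0],
    [0,0,0,0,0],
    [0,0,0,0,0],
  ],
)

```text
time: 11.07
eef_pos: [0.6168, -0.266, 0.0086]
eef_rot: [0.625, 0.332, 0.624, -0.332]
contact_force: [-0.3, 1.1, 6.2]
gripper_width: 0.603
```

Emit:
carry_out(
  motion=[
    [-5,0,0,0,0],
    [-20,0,0,0,0],
    [-35,0,0,0,0],
    [-38,0,0,0,0],
    [-32,0,0,0,0],
  ],
)

```text
time: 11.48
eef_pos: [0.6157, -0.2659, 0.1395]
eef_rot: [0.624, 0.332, 0.624, -0.332]
contact_force: [0.8, -0.5, -1.0]
gripper_width: 0.596
```

```bash
python3 - <<'E'
from h import *
s=manip.sense();c=manip.read_camera('wrist');save(c,'w5.png')
go(.457,.1435,.13,13.3,s)
held(c,s,.036,.02,.045)
plan(.457,.1435,.13,20.8,12,s)
E
```

```text
t 11.48 pos [ 0.6157 -0.2659  0.1395] yaw 34.0 w 0.596 F [ 0.8 -0.5 -1. ]
 shift [   9.4   97.3 -428.2] turn 20.7 or -159.3 q7 1.224
20692 rect ctr [ 0.613  -0.2626] size [0.0782 0.0739] head 34.4 mean [ 0.611  -0.2596  0.1667] zmed 0.1659
tool x/y/z of top:  [(np.float64(-44.9), np.float64(-20.0)), (np.float64(-39.5), np.float64(38.7)), (np.float64(-41.3), np.float64(32.6))]
((-0.42308807373046875, -4.301074981689453), (73.87226867675781, 78.23371887207031), 89.6054458618164)
t 11.48 rows:
[1, 8, -36, 1.73]
[1, 7, -36, 1.73]
[0, 6, -36, 1.73]
[1, 5, -36, 1.73]
[1, 4, -36, 1.73]
[1, 2, -37, 1.73]
[0, 2, -36, 1.73]
[1, 0, -37, 1.73]
[1, 0, -37, 1.73]
[1, -2, -36, 1.73]
[1, -3, -37, 1.73]
[0, -4, -36, 1.73]
```

View pics/w5.png

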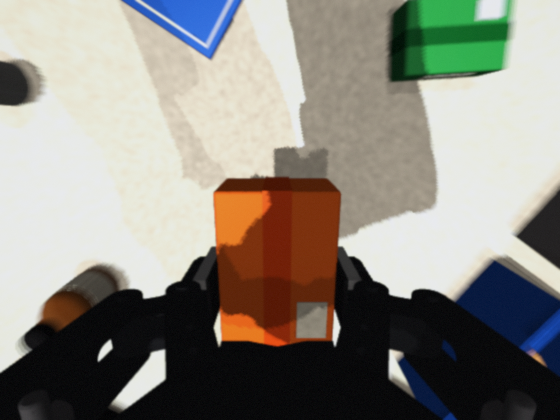

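```bash
python3 - <<'E'
from h import *
s=manip.sense();c=manip.read_camera('wrist');M=Rq(s['eef_rot'])
for u,v in [(215,192.5),(277,192.5),(340,192.5)]:
    print((M.T@(atz(c,u,v,s['eef_pos'][2]+.0264,s)-s['eef_pos'])*1000).round(1))
go(.457,.1435,.13,13.3)
E
```

```text
[-26.8 -24.8 -40.2]
[-26.7  -0.2 -40.1]
[-26.6  25.  -40.1]
t 11.58 pos [ 0.6187 -0.2677  0.1437] yaw 34.0 w 0.592 F [ 0.8 -0.6 -1.3]
 shift [  10.8   95.8 -431.5] turn 20.7 or -159.3 q7 1.224
```

Emit:
carry_out(
  motion=[
    [1,8,-36,1.7,0],
    [1,7,-36,1.7,0],
    [0,6,-36,1.7,0],
    [1,5,-36,1.7,0],
    [1,4,-36,1.7,0],
  ],
)

```text
time: 12.0
eef_pos: [0.5487, -0.0939, 0.1328]
eef_rot: [0.598, 0.378, 0.598, -0.378]
contact_force: [0.3, 1.6, -1.2]
gripper_width: 0.598
```

Emit:
carry_out(
  motion=[
    [1,2,-37,1.7,0],
    [0,2,-36,1.7,0],
    [1,0,-37,1.7,0],
    [1,0,-37,1.7,0],
    [1,-2,-36,1.8,0],
  ],
)

```text
time: 12.42
eef_pos: [0.4816, 0.0766, 0.129]
eef_rot: [0.568, 0.421, 0.568, -0.421]
contact_force: [0.4, 0.2, -2.2]
gripper_width: 0.597
```

Emit:
carry_out(
  motion=[
    [1,-3,-37,1.8,0],
    [0,-4,-36,1.8,0],
    [0,0,0,0,0],
    [0,0,0,0,0],
    [0,0,0,0,0],
  ],
)

```text
time: 12.83
eef_pos: [0.4558, 0.1429, 0.1281]
eef_rot: [0.555, 0.438, 0.555, -0.438]
contact_force: [0.0, -0.4, -1.3]
gripper_width: 0.596
```

Emit:
carry_out(
  motion=[
    [20,0,0,0,0],
    [20,0,0,0,0],
    [10,0,0,0,0],
    [10,0,0,0,0],
    [0,0,0,0,0],
  ],
)

```text
time: 13.25
eef_pos: [0.4554, 0.1418, 0.0668]
eef_rot: [0.554, 0.438, 0.554, -0.44]
contact_force: [-1.1, -0.1, -1.2]
gripper_width: 0.596
```

```bash
python3 - <<'E'
from h import *
s=manip.sense();c=manip.read_camera('wrist');save(c,'w6.png')
go(.457,.1435,.049,13.3,s)
E
```

```text
t 13.25 pos [0.4554 0.1418 0.0668] yaw 13.21 w 0.596 F [-1.1 -0.1 -1.2]
 shift [17.8  2.  -1.4] turn -0.09 or 179.91 q7 0.25
```

View pics/w6.png

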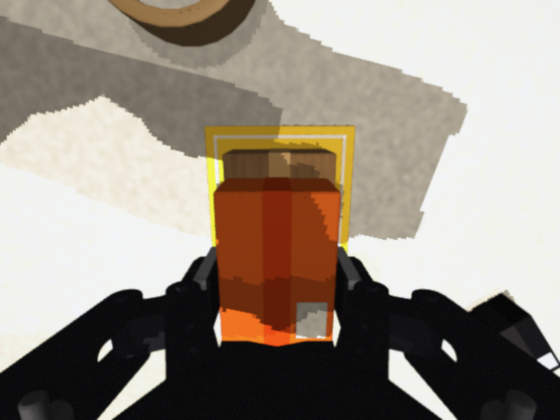

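Emit:
carry_out(
  motion=[
    [6,2,1,0,0],
    [4,0,0,0,0],
    [2,0,0,0,0],
    [0,0,0,0,0],
    [0,0,0,0,0],
  ],
)

```text
time: 13.72
eef_pos: [0.4582, 0.1427, 0.0563]
eef_rot: [0.555, 0.439, 0.555, -0.439]
contact_force: [0.4, -0.4, -2.0]
gripper_width: 0.594
```

```bash
python3 - <<'E'
from h import *
go(.457,.1435,.0485,13.3)
E
```

```text
t 13.72 pos [0.4582 0.1427 0.0563] yaw 13.32 w 0.594 F [ 0.4 -0.4 -2. ]
 shift [ 7.8 -1.  -1. ] turn 0.02 or -179.98 q7 0.269
```

Emit:
carry_out(
  motion=[
    [2,-1,1,0,0],
    [2,0,0,0,0],
    [1,0,0,0,0],
    [1,0,0,0,0],
    [0,0,0,0,0],
  ],
)

```text
time: 14.13
eef_pos: [0.4573, 0.1415, 0.05]
eef_rot: [0.555, 0.439, 0.555, -0.439]
contact_force: [-0.3, -0.6, -1.7]
gripper_width: 0.592
```

Emit:
carry_out(
  motion=[
    [1,0,0,0,0],
    [0,0,0,0,0],
    [1,0,0,0,0],
    [0,0,0,0,0],
    [0,0,0,0,0],
  ],
)

```text
time: 14.55
eef_pos: [0.4574, 0.1416, 0.0494]
eef_rot: [0.554, 0.439, 0.555, -0.438]
contact_force: [-7.6, -2.2, 25.3]
gripper_width: 0.596
```

```bash
python3 - <<'E'
from h import *
go(.457,.1435,.0485,13.3)
E
```

```text
t 14.55 pos [0.4574 0.1416 0.0494] yaw 13.31 w 0.596 F [-7.6 -2.2 25.3]
 shift [ 0.9  0.  -2. ] turn 0.01 or -179.99 q7 0.283
```

Emit:
carry_out(
  motion=[
    [-1,0,0,0,0],
    [0,0,0,0,1],
    [0,0,0,0,1],
    [0,0,0,0,1],
    [0,0,0,0,1],
  ],
)

```text
time: 14.97
eef_pos: [0.4574, 0.1415, 0.049]
eef_rot: [0.555, 0.439, 0.555, -0.439]
contact_force: [0.6, -0.2, 0.1]
gripper_width: 1.006
```

Emit:
carry_out(
  motion=[
    [-15,0,0,0,1],
    [-35,0,0,0,1],
    [-38,0,0,0,1],
    [-38,0,0,0,1],
    [-20,0,35,0,1],
  ],
)

```text
time: 15.38
eef_pos: [0.4658, 0.1137, 0.1982]
eef_rot: [0.557, 0.437, 0.557, -0.435]
contact_force: [2.3, 0.7, -0.8]
gripper_width: 0.998
```

Emit:
carry_out(
  motion=[
    [0,0,35,0,1],
    [0,0,0,0,1],
    [0,0,0,0,1],
    [0,0,0,0,1],
    [0,0,0,0,1],
  ],
)

```text
time: 15.8
eef_pos: [0.473, 0.0743, 0.1946]
eef_rot: [0.555, 0.438, 0.555, -0.439]
contact_force: [1.2, 0.4, -0.4]
gripper_width: 0.999
```

```bash
python3 - <<'E'
from h import *
s=manip.sense();c=manip.read_camera('wrist');save(c,'w7.png')
toprect(c,(.4568,.1444),.08,.036,.05,s)
toprect(c,(.4568,.1444),.08,.068,.085,s)
yrect(c,s)
toprect(c,(.6485,.0915),.06,.024,.04,s)
go(.6485,.0915,.2,50.5,s)
plan(.6485,.0915,.2,-37,6,s)
E
```

```text
633 rect ctr [0.4659 0.1069] size [0.0637 0.0256] head 11.5 mean [0.4651 0.1001 0.0417] zmed 0.0417
5805 rect ctr [0.4571 0.1443] size [0.0522 0.0767] head 103.0 mean [0.4568 0.1457 0.0757] zmed 0.0757
2331 px [ 56 230] [181 326] ((0.4572349488735199, 0.14278119802474976), (0.09921068698167801, 0.12849457561969757), 13.217205047607422)
2014 rect ctr [0.6494 0.0913] size [0.0403 0.0579] head 140.7 mean [0.6477 0.0921 0.0307] zmed 0.0309
t 15.8 pos [0.473  0.0743 0.1946] yaw 13.39 w 0.999 F [ 1.2  0.4 -0.4]
 shift [ -5.6 174.7  23.9] turn -37.11 or 142.89 q7 0.231
t 15.8 rows:
[-1, 29, 4, -6.17]
[-1, 29, 7, -6.17]
[-1, 27, 10, -6.17]
[-1, 27, 13, -6.17]
[-1, 24, 16, -6.17]
[-1, 23, 18, -6.17]
```

View pics/w7.png

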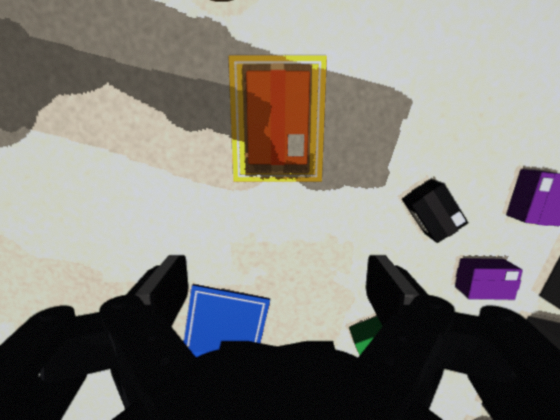

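Orange is centred (280,117). The black carton is at (435,210) here; the purple ones, (540,195) and (490,278), are left alone.

Emit:
carry_out(
  motion=[
    [-1,29,4,-6.2,1],
    [-1,29,7,-6.2,1],
    [-1,27,10,-6.2,1],
    [-1,27,13,-6.2,1],
    [-1,24,16,-6.2,1],
  ],
)

```text
time: 16.27
eef_pos: [0.6205, 0.0892, 0.1992]
eef_rot: [0.652, 0.272, 0.653, -0.272]
contact_force: [0.2, 0.0, 0.7]
gripper_width: 1.0
```

Emit:
carry_out(
  motion=[
    [-1,23,18,-6.2,1],
    [0,0,0,0,1],
    [0,0,0,0,1],
    [0,0,0,0,1],
    [0,0,0,0,1],
  ],
)

```text
time: 16.68
eef_pos: [0.6475, 0.0911, 0.2007]
eef_rot: [0.665, 0.239, 0.666, -0.239]
contact_force: [0.3, 0.5, -0.6]
gripper_width: 1.002
```

```bash
python3 - <<'E'
from h import *
s=manip.sense();c=manip.read_camera('wrist');save(c,'w8.png')
im=cv2.imread('pics/w8.png')[80:330,150:420];cv2.imwrite('pics/w8c.png',cv2.resize(im,(648,600)))
r=toprect(c,(.6485,.0915),.05,.024,.04,s)
go(r[0][0][0],r[0][0][1],.006,50.6,s)
E
```

```text
1934 rect ctr [0.6495 0.0908] size [0.0398 0.057 ] head 141.5 mean [0.6484 0.0918 0.0308] zmed 0.0308
t 16.68 pos [0.6475 0.0911 0.2007] yaw 50.5 w 1.002 F [ 0.3  0.5 -0.6]
 shift [194.7   1.3   1.9] turn -0.1 or 179.9 q7 0.92
```

View pics/w8c.png

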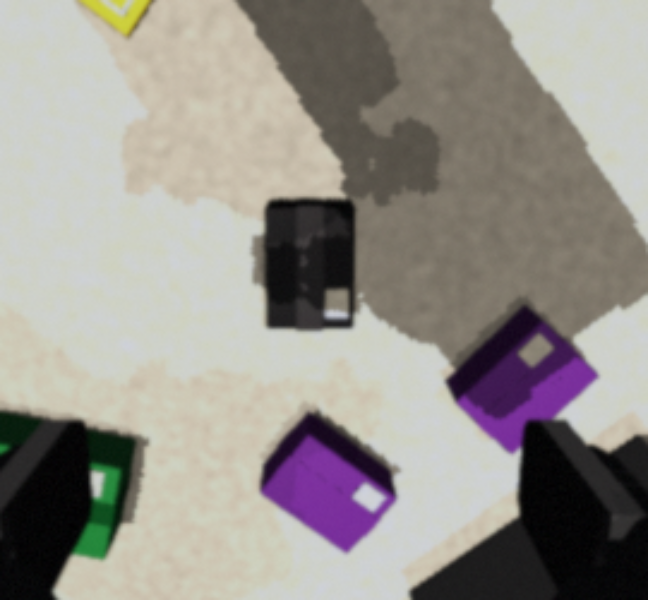

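Emit:
carry_out(
  motion=[
    [30,1,1,0,1],
    [35,0,0,0,1],
    [35,0,0,0,1],
    [30,0,0,0,1],
    [20,0,0,0,1],
  ],
)

```text
time: 17.15
eef_pos: [0.6477, 0.0912, 0.0485]
eef_rot: [0.665, 0.238, 0.667, -0.239]
contact_force: [-0.5, 0.6, 1.4]
gripper_width: 0.995
```

Emit:
carry_out(
  motion=[
    [15,0,0,0,1],
    [15,0,0,0,1],
    [10,0,0,0,1],
    [4,0,0,0,1],
    [0,0,0,0,1],
  ],
)

```text
time: 17.57
eef_pos: [0.6493, 0.0909, 0.0067]
eef_rot: [0.665, 0.239, 0.666, -0.239]
contact_force: [-0.7, 0.8, -0.2]
gripper_width: 0.998
```

Emit:
carry_out(
  motion=[
    [0,0,0,0,0],
    [0,0,0,0,0],
    [0,0,0,0,0],
    [0,0,0,0,0],
    [0,0,0,0,0],
  ],
)

```text
time: 17.98
eef_pos: [0.6507, 0.0908, 0.0082]
eef_rot: [0.666, 0.239, 0.665, -0.238]
contact_force: [-1.7, -0.4, 5.9]
gripper_width: 0.453
```

Emit:
carry_out(
  motion=[
    [0,0,0,0,0],
    [-15,0,0,0,0],
    [-35,0,0,0,0],
    [-38,0,0,0,0],
    [-35,0,0,0,0],
  ],
)

```text
time: 18.4
eef_pos: [0.6497, 0.0905, 0.1318]
eef_rot: [0.665, 0.239, 0.666, -0.239]
contact_force: [0.4, 1.0, -0.6]
gripper_width: 0.456
```

Emit:
carry_out(
  motion=[
    [-20,0,0,0,0],
    [0,0,0,0,0],
    [0,0,0,0,0],
    [0,0,0,0,0],
    [0,0,0,0,0],
  ],
)

```text
time: 18.82
eef_pos: [0.6489, 0.0908, 0.1485]
eef_rot: [0.665, 0.238, 0.666, -0.239]
contact_force: [-0.7, 0.4, -1.7]
gripper_width: 0.454
```

```bash
python3 - <<'E'
from h import *
s=manip.sense();c=manip.read_camera('wrist');save(c,'w9.png')
go(.457,.1438,.15,13.3,s)
held(c,s,.03,.012,.035)
plan(.457,.1438,.15,37.2,6,s)
im=cv2.imread('pics/w9.png')[150:350,170:390];cv2.imwrite('pics/w9c.png',cv2.resize(im,(660,600)))
E
```

```text
t 18.82 pos [0.6489 0.0908 0.1485] yaw 50.53 w 0.454 F [-0.7  0.4 -1.7]
 shift [  -1.   -81.1 -181.8] turn 37.23 or -142.77 q7 0.947
12030 rect ctr [0.6481 0.0905] size [0.0665 0.0582] head 50.2 mean [0.6452 0.0929 0.1712] zmed 0.1711
tool x/y/z of top:  [(np.float64(-35.0), np.float64(-12.0)), (np.float64(-34.0), np.float64(32.4)), (np.float64(-29.6), np.float64(28.6))]
((-0.8100013732910156, -0.4780693054199219), (66.48747253417969, 58.2274169921875), 0.18075864017009735)
t 18.82 rows:
[0, -14, -30, 6.2]
[0, -16, -29, 6.2]
[0, -20, -27, 6.2]
[-1, -22, -24, 6.2]
[0, -25, -22, 6.2]
[0, -28, -19, 6.2]
```

View pics/w9c.png

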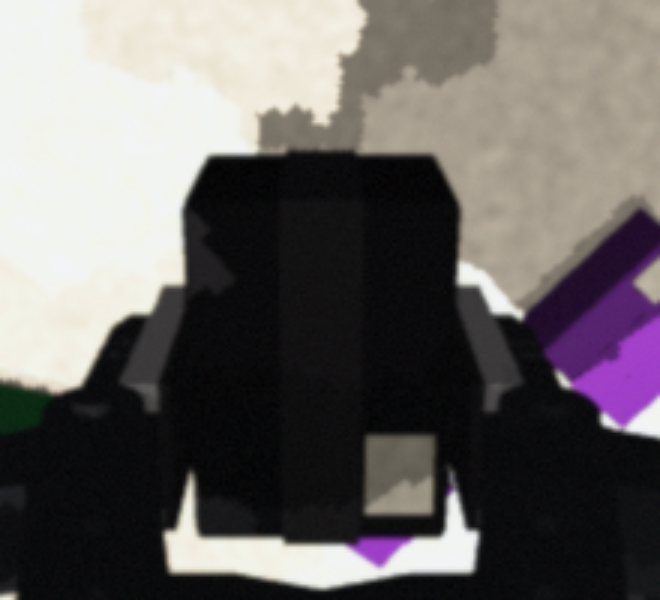

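```bash
python3 - <<'E'
from h import *
s=manip.sense();c=manip.read_camera('wrist');M=Rq(s['eef_rot'])
for u,v in [(231,217.3),(323,217.3),(277,217.3),(277,328.7)]:
    print((M.T@(atz(c,u,v,s['eef_pos'][2]+.0226,s)-s['eef_pos'])*1000).round(1))
E
```

```text
[-22.5 -20.  -28.7]
[-22.6  18.8 -28.7]
[-22.5  -0.6 -28.7]
[-22.6  -0.6  26.2]
```

Emit:
carry_out(
  motion=[
    [0,-14,-30,6.2,0],
    [0,-16,-29,6.2,0],
    [0,-20,-27,6.2,0],
    [-1,-22,-24,6.2,0],
    [0,-25,-22,6.2,0],
  ],
)

```text
time: 19.33
eef_pos: [0.4886, 0.1351, 0.1504]
eef_rot: [0.576, 0.409, 0.577, -0.41]
contact_force: [-0.3, 0.5, -0.3]
gripper_width: 0.453
```

Emit:
carry_out(
  motion=[
    [0,-28,-19,6.2,0],
    [0,0,0,0,0],
    [0,0,0,0,0],
    [10,0,0,0,0],
    [10,0,0,0,0],
  ],
)

```text
time: 19.75
eef_pos: [0.4591, 0.1437, 0.1307]
eef_rot: [0.555, 0.439, 0.554, -0.438]
contact_force: [-0.3, -0.4, -0.8]
gripper_width: 0.453
```

Emit:
carry_out(
  motion=[
    [10,0,0,0,0],
    [10,0,0,0,0],
    [10,0,0,0,0],
    [5,0,0,0,0],
    [0,0,0,0,0],
  ],
)

```text
time: 20.17
eef_pos: [0.457, 0.143, 0.0946]
eef_rot: [0.554, 0.438, 0.555, -0.44]
contact_force: [0.3, -0.8, -1.3]
gripper_width: 0.453
```

```bash
python3 - <<'E'
from h import *
s=manip.sense();c=manip.read_camera('wrist');save(c,'w10.png')
go(.457,.1438,.0825,13.3,s)
E
```

```text
t 20.17 pos [0.457  0.143  0.0946] yaw 13.28 w 0.453 F [ 0.3 -0.8 -1.3]
 shift [12.1  0.2 -0.8] turn -0.02 or 179.98 q7 0.252
```

View pics/w10.png

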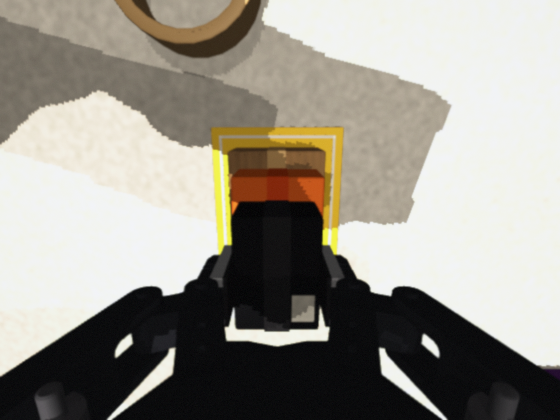

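Emit:
carry_out(
  motion=[
    [4,0,0,0,0],
    [3,0,0,0,0],
    [2,0,0,0,0],
    [1,0,0,0,0],
    [0,0,0,0,0],
  ],
)

```text
time: 20.63
eef_pos: [0.4576, 0.1438, 0.0861]
eef_rot: [0.555, 0.439, 0.555, -0.439]
contact_force: [-0.4, 0.2, -1.1]
gripper_width: 0.457
```

```bash
python3 - <<'E'
from h import *
go(.457,.1438,.0825,13.3)
E
```

```text
t 20.63 pos [0.4576 0.1438 0.0861] yaw 13.33 w 0.457 F [-0.4  0.2 -1.1]
 shift [ 3.6 -0.5 -0.1] turn 0.03 or -179.97 q7 0.267
```

Emit:
carry_out(
  motion=[
    [1,0,1,0,0],
    [0.5,0,0,0,0],
    [0.5,0,0,0,0],
    [0.5,0,0,0,0],
    [0,0,0,0,0],
  ],
)

```text
time: 21.05
eef_pos: [0.4579, 0.1428, 0.0836]
eef_rot: [0.555, 0.439, 0.555, -0.439]
contact_force: [0.2, 0.1, -0.3]
gripper_width: 0.45
```

Emit:
carry_out(
  motion=[
    [0.5,0,0,0,0],
    [0,0,0,0,0],
    [0.5,0,0,0,0],
    [0,0,0,0,0],
    [0,0,0,0,0],
  ],
)

```text
time: 21.47
eef_pos: [0.4579, 0.1429, 0.0832]
eef_rot: [0.554, 0.439, 0.555, -0.438]
contact_force: [-3.1, -0.9, 9.8]
gripper_width: 0.45
```

Emit:
carry_out(
  motion=[
    [0,0,0,0,1],
    [0,0,0,0,1],
    [0,0,0,0,1],
    [0,0,0,0,1],
    [0,0,0,0,1],
  ],
)

```text
time: 21.88
eef_pos: [0.4579, 0.1428, 0.0826]
eef_rot: [0.555, 0.439, 0.555, -0.439]
contact_force: [-0.1, 0.3, -0.2]
gripper_width: 1.0
```

Emit:
carry_out(
  motion=[
    [-15,0,0,0,1],
    [-35,0,0,0,1],
    [-38,0,0,0,1],
    [-38,0,35,0,1],
    [0,0,35,0,1],
  ],
)

```text
time: 22.3
eef_pos: [0.4754, 0.0833, 0.2062]
eef_rot: [0.557, 0.44, 0.555, -0.435]
contact_force: [1.9, -0.4, -0.2]
gripper_width: 0.999
```

Emit:
carry_out(
  motion=[
    [0,0,0,0,1],
    [0,0,0,0,1],
    [0,0,0,0,1],
    [0,0,0,0,1],
    [0,0,0,0,1],
  ],
)

```text
time: 22.72
eef_pos: [0.4719, 0.0822, 0.2007]
eef_rot: [0.555, 0.438, 0.555, -0.439]
contact_force: [-0.1, -0.1, -0.2]
gripper_width: 0.999
```

```bash
python3 - <<'E'
from h import *
s=manip.sense();c=manip.read_camera('wrist');save(c,'w11.png')
toprect(c,(.4568,.1444),.08,.068,.085,s)
toprect(c,(.4568,.1444),.08,.1,.115,s)
yrect(c,s)
yrect(c,s,(95,100,60),(120,255,255))
plan(.518,.427,.2,0,10,s)
E
```

```text
1523 rect ctr [0.4571 0.1443] size [0.0521 0.0765] head 103.1 mean [0.4543 0.1496 0.0756] zmed 0.0756
3859 rect ctr [0.4579 0.1435] size [0.0401 0.0563] head 103.3 mean [0.4577 0.1443 0.1057] zmed 0.1057
2204 px [ 65 230] [187 324] ((0.4572131037712097, 0.1429642289876938), (0.0991920456290245, 0.12940627336502075), 13.168194770812988)
3711 px [288 185] [356 268] ((0.44995957612991333, -0.12047670781612396), (0.09902731329202652, 0.10412316024303436), 1.664562463760376)
t 22.72 rows:
[0, 12, -32, 0.0]
[0, 13, -33, 0.0]
[0, 12, -32, 0.0]
[0, 13, -33, 0.0]
[0, 12, -32, 0.0]
[0, 13, -33, 0.0]
[0, 12, -32, 0.0]
[0, 13, -33, 0.0]
[0, 12, -32, 0.0]
[1, 13, -33, 0.0]
```

View pics/w11.png

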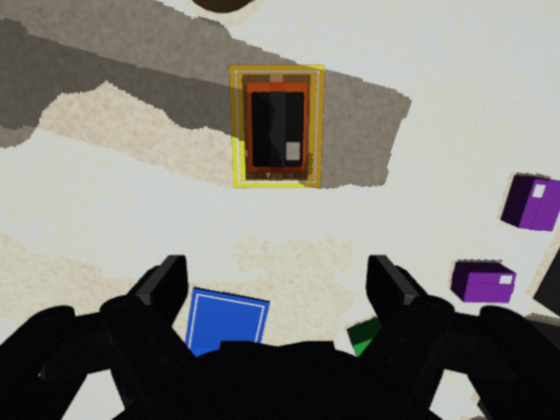

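The stack, at (278,127), is centred to about 1 mm with headings of 103°. Now the dish.

Emit:
carry_out(
  motion=[
    [0,12,-32,0,1],
    [0,13,-33,0,1],
    [0,12,-32,0,1],
    [0,13,-33,0,1],
    [0,12,-32,0,1],
  ],
)

```text
time: 23.18
eef_pos: [0.495, 0.2558, 0.2009]
eef_rot: [0.555, 0.438, 0.555, -0.438]
contact_force: [0.6, -1.3, 0.0]
gripper_width: 0.997
```

Emit:
carry_out(
  motion=[
    [0,13,-33,0,1],
    [0,12,-32,0,1],
    [0,13,-33,0,1],
    [0,12,-32,0,1],
    [0,13,-33,0,1],
  ],
)

```text
time: 23.6
eef_pos: [0.5183, 0.4286, 0.2005]
eef_rot: [0.555, 0.438, 0.555, -0.439]
contact_force: [1.4, 0.0, 0.6]
gripper_width: 1.004
```

Emit:
carry_out(
  motion=[
    [0,0,0,0,1],
    [0,0,0,0,1],
    [0,0,0,0,1],
    [0,0,0,0,1],
    [0,0,0,0,1],
  ],
)

```text
time: 24.02
eef_pos: [0.5194, 0.4249, 0.2015]
eef_rot: [0.554, 0.439, 0.554, -0.439]
contact_force: [-0.3, 0.3, -0.0]
gripper_width: 1.004
```

```bash
cat >> h.py <<'E'
def circ(c,s,mask,z):
    p=np.argwhere(mask);w=np.array([atz(c,u,v,z,s)[:2] for v,u in p],np.float32)
    (x,y),r=cv2.minEnclosingCircle(w);print('circ',round(x,4),round(y,4),'d',round(2*r,4));return x,y
E
python3 - <<'E'
from h import *
s=manip.sense();c=manip.read_camera('wrist');save(c,'w12.png')
r=toprect(c,(.518,.427),.06,.019,.035,s)
if r: print(cv2.minEnclosingCircle(r[1][:,:2].astype(np.float32)))
x,y=cv2.minEnclosingCircle(r[1][:,:2].astype(np.float32))[0] if r else (.518,.427)
go(x,y,.006,None,s)
E
```

```text
730 rect ctr [0.5191 0.4304] size [0.0645 0.0647] head 94.6 mean [0.5196 0.4277 0.0252] zmed 0.026
((0.5190718173980713, 0.42995694279670715), 0.03293975815176964)
t 24.02 pos [0.5194 0.4249 0.2015] yaw 13.22 w 1.004 F [-0.3  0.3 -0. ]
 shift [195.5   0.9  -5. ]
```

View pics/w12.png

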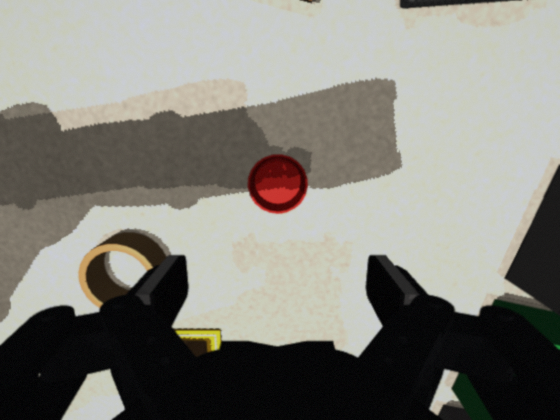

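Emit:
carry_out(
  motion=[
    [30,2,-3,0,1],
    [35,0,0,0,1],
    [35,0,0,0,1],
    [30,0,0,0,1],
    [20,0,0,0,1],
  ],
)

```text
time: 24.48
eef_pos: [0.5192, 0.4284, 0.0486]
eef_rot: [0.554, 0.438, 0.555, -0.44]
contact_force: [-0.3, -0.9, -0.1]
gripper_width: 0.997
```

```bash
python3 - <<'E'
from h import *
go(.519,.430,.003)
E
```

```text
t 24.48 pos [0.5192 0.4284 0.0486] yaw 13.27 w 0.997 F [-0.3 -0.9 -0.1]
 shift [45.6  0.3 -1.7]
```

Emit:
carry_out(
  motion=[
    [15,0,-1,0,1],
    [15,0,0,0,1],
    [10,0,0,0,1],
    [7,0,0,0,1],
    [0,0,0,0,1],
  ],
)

```text
time: 24.9
eef_pos: [0.5199, 0.4304, 0.0035]
eef_rot: [0.555, 0.438, 0.555, -0.439]
contact_force: [-0.7, 0.7, 0.3]
gripper_width: 0.994
```

Emit:
carry_out(
  motion=[
    [0,0,0,0,0],
    [0,0,0,0,0],
    [0,0,0,0,0],
    [0,0,0,0,0],
    [0,0,0,0,0],
  ],
)

```text
time: 25.32
eef_pos: [0.5208, 0.431, 0.0065]
eef_rot: [0.555, 0.439, 0.555, -0.438]
contact_force: [-2.8, -2.1, 9.8]
gripper_width: 0.737
```

Emit:
carry_out(
  motion=[
    [-5,0,0,0,0],
    [-15,0,0,0,0],
    [-30,0,0,0,0],
    [-38,0,0,0,0],
    [-38,0,0,0,0],
  ],
)

```text
time: 25.73
eef_pos: [0.52, 0.4302, 0.1327]
eef_rot: [0.555, 0.439, 0.554, -0.439]
contact_force: [1.4, 1.7, -1.7]
gripper_width: 0.735
```

Emit:
carry_out(
  motion=[
    [-38,0,0,0,0],
    [-12,0,0,0,0],
    [0,0,0,0,0],
    [0,0,0,0,0],
    [0,0,0,0,0],
  ],
)

```text
time: 26.15
eef_pos: [0.5194, 0.4305, 0.1796]
eef_rot: [0.554, 0.438, 0.555, -0.439]
contact_force: [-0.1, 0.1, -1.9]
gripper_width: 0.735
```

```bash
python3 - <<'E'
from h import *
s=manip.sense();c=manip.read_camera('wrist');save(c,'w13.png')
plan(.4495,-.1332,.17,0,16,s)
go(.4495,-.1332,.17,None,s)
E
```

```text
t 26.15 rows:
[1, -12, 33, 0.0]
[0, -13, 34, 0.0]
[1, -12, 33, 0.0]
[1, -12, 33, 0.0]
[0, -13, 33, 0.0]
[1, -12, 34, 0.0]
[0, -13, 33, 0.0]
[1, -12, 33, 0.0]
[1, -12, 33, 0.0]
[0, -13, 34, 0.0]
[1, -12, 33, 0.0]
[1, -12, 33, 0.0]
[0, -13, 34, 0.0]
[1, -12, 33, 0.0]
[0, -13, 33, 0.0]
[1, -12, 33, 0.0]
t 26.15 pos [0.5194 0.4305 0.1796] yaw 13.33 w 0.735 F [-0.1  0.1 -1.9]
 shift [  10.  -198.   532.4]
```

View pics/w13.png

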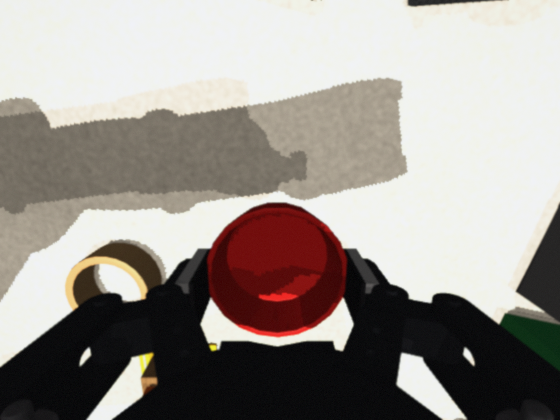

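Emit:
carry_out(
  motion=[
    [0,-12,33,0,0],
    [0,-13,34,0,0],
    [0,-12,33,0,0],
    [0,-12,33,0,0],
    [0,-13,33,0,0],
  ],
)

```text
time: 26.62
eef_pos: [0.497, 0.2529, 0.1789]
eef_rot: [0.555, 0.438, 0.555, -0.439]
contact_force: [0.3, -0.3, -0.9]
gripper_width: 0.734
```

Emit:
carry_out(
  motion=[
    [0,-12,34,0,0],
    [0,-13,33,0,0],
    [0,-12,33,0,0],
    [0,-12,33,0,0],
    [0,-13,34,0,0],
  ],
)

```text
time: 27.03
eef_pos: [0.475, 0.0766, 0.1793]
eef_rot: [0.554, 0.438, 0.555, -0.439]
contact_force: [0.5, 0.0, -0.2]
gripper_width: 0.736
```

Emit:
carry_out(
  motion=[
    [0,-12,33,0,0],
    [0,-12,33,0,0],
    [0,-13,34,0,0],
    [0,-12,33,0,0],
    [0,-13,33,0,0],
  ],
)

```text
time: 27.45
eef_pos: [0.453, -0.0991, 0.1795]
eef_rot: [0.554, 0.438, 0.555, -0.439]
contact_force: [0.4, 0.1, -0.5]
gripper_width: 0.73
```

Emit:
carry_out(
  motion=[
    [0,-12,33,0,0],
    [0,-10,35,0,0],
    [0,0,35,0,0],
    [0,0,0,0,0],
    [0,0,0,0,0],
  ],
)

```text
time: 27.87
eef_pos: [0.4555, -0.2053, 0.1795]
eef_rot: [0.553, 0.439, 0.554, -0.441]
contact_force: [-0.1, 0.7, -0.8]
gripper_width: 0.734
```

```bash
python3 - <<'E'
from h import *
s=manip.sense();c=manip.read_camera('wrist');save(c,'w14.png')
yrect(c,s,(95,100,60),(120,255,255))
go(.4495,-.1332,.17,None,s)
E
```

```text
12146 px [ 43 231] [367 559] ((0.6382928490638733, -0.19650009274482727), (0.15368352830410004, 0.5318953394889832), 71.5530776977539)
t 27.87 pos [ 0.4555 -0.2053  0.1795] yaw 13.04 w 0.734 F [-0.1  0.7 -0.8]
 shift [  9.4  10.5 -71.6]
```

View pics/w14.png

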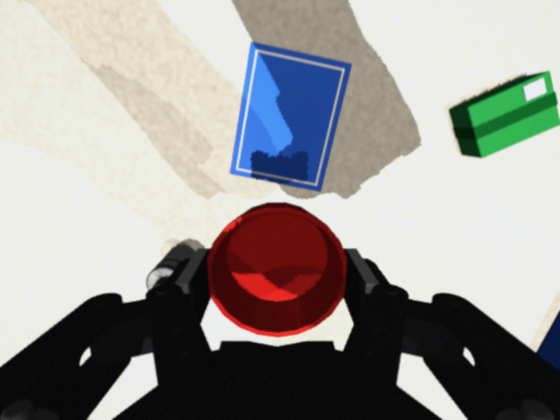

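```bash
python3 - <<'E'
from h import *
s=manip.sense();c=manip.read_camera('wrist')
hsv=cv2.cvtColor(c['image'],cv2.COLOR_RGB2HSV);m=cv2.inRange(hsv,(95,100,60),(120,255,255));m[:30]=0;m[200:]=0;m[:,:200]=0;m[:,380:]=0
p=np.argwhere(m);w=np.array([atz(c,u,v,.005,s)[:2] for v,u in p],np.float32);r=cv2.minAreaRect(w);print(r)
M=Rq(s['eef_rot'])
m=cv2.inRange(hsv,(0,120,40),(8,255,255))|cv2.inRange(hsv,(170,120,40),(180,255,255));m[:,:195]=0;m[:,360:]=0
p=np.argwhere(m);print(p.min(0),p.max(0))
w=np.array([M.T@(atz(c,u,v,s['eef_pos'][2]+.0215,s)-s['eef_pos'])*1000 for v,u in p],np.float32);print(w.min(0),w.max(0))
d=c['range_z'][268,211:346:10];print(d.round(3))
go(r[0][0],r[0][1],.1,None,s)
E
```

```text
((0.45044150948524475, -0.13413187861442566), (0.09929337352514267, 0.12917810678482056), 1.6170498132705688)
[203 207] [336 346]
[-21.57525  -30.935476 -34.476707] [-21.42499   31.39041   31.244728]
[0.136 0.149 0.159 0.159 0.16  0.159 0.159 0.159 0.159 0.161 0.159 0.159
 0.151 0.   ]
t 27.92 pos [ 0.4556 -0.2034  0.1793] yaw 13.2 w 0.735 F [ 0.3  0.1 -0.6]
 shift [ 79.3  11.  -68.6]
```

Emit:
carry_out(
  motion=[
    [0,4,-23,0,0],
    [0,4,-22,0,0],
    [10,3,-22,0,0],
    [20,0,0,0,0],
    [25,0,0,0,0],
  ],
)

```text
time: 28.38
eef_pos: [0.4527, -0.1316, 0.1252]
eef_rot: [0.556, 0.438, 0.556, -0.436]
contact_force: [-0.6, 0.3, -0.3]
gripper_width: 0.738
```

Emit:
carry_out(
  motion=[
    [30,0,0,0,0],
    [25,0,0,0,0],
    [20,0,0,0,0],
    [15,0,0,0,0],
    [0,0,0,0,0],
  ],
)

```text
time: 28.8
eef_pos: [0.4497, -0.133, 0.0327]
eef_rot: [0.554, 0.437, 0.557, -0.439]
contact_force: [-0.2, 0.4, -0.7]
gripper_width: 0.729
```

```bash
python3 - <<'E'
from h import *
go(.4504,-.1341,.01)
E
```

```text
t 28.8 pos [ 0.4497 -0.133   0.0327] yaw 13.48 w 0.729 F [-0.2  0.4 -0.7]
 shift [22.7  0.5  1.3]
```

Emit:
carry_out(
  motion=[
    [8,0,2,0,0],
    [5,0,0,0,0],
    [2,0,0,0,0],
    [2,0,0,0,0],
    [0,0,0,0,0],
  ],
)

```text
time: 29.22
eef_pos: [0.4524, -0.1371, 0.0185]
eef_rot: [0.555, 0.439, 0.555, -0.438]
contact_force: [-0.6, 0.6, -1.0]
gripper_width: 0.734
```

```bash
python3 - <<'E'
from h import *
go(.4504,-.1341,.01)
E
```

```text
t 29.22 pos [ 0.4524 -0.1371  0.0185] yaw 13.33 w 0.734 F [-0.6  0.6 -1. ]
 shift [ 8.5 -1.3 -3.4]
```

Emit:
carry_out(
  motion=[
    [2,-1,-1,0,0],
    [1,0,0,0,0],
    [1,0,0,0,0],
    [0,0,0,0,0],
    [0,0,0,0,0],
  ],
)

```text
time: 29.63
eef_pos: [0.4511, -0.1365, 0.0143]
eef_rot: [0.555, 0.439, 0.555, -0.439]
contact_force: [-0.1, 0.0, -1.3]
gripper_width: 0.733
```

```bash
python3 - <<'E'
from h import *
go(.4504,-.1341,.01)
E
```

```text
t 29.63 pos [ 0.4511 -0.1365  0.0143] yaw 13.32 w 0.733 F [-0.1  0.  -1.3]
 shift [ 4.3 -0.1 -2.5]
```

Emit:
carry_out(
  motion=[
    [1,0,-1,0,0],
    [1,0,0,0,0],
    [0.5,0,0,0,0],
    [0,0,0,0,0],
    [0,0,0,0,0],
  ],
)

```text
time: 30.05
eef_pos: [0.4508, -0.1356, 0.0118]
eef_rot: [0.555, 0.439, 0.555, -0.439]
contact_force: [-0.6, 0.3, -0.8]
gripper_width: 0.733
```

Emit:
carry_out(
  motion=[
    [0.5,0,0,0,0],
    [0.5,0,0,0,0],
    [0.5,0,0,0,0],
    [0,0,0,0,0],
    [0,0,0,0,0],
  ],
)

```text
time: 30.47
eef_pos: [0.4509, -0.1356, 0.0114]
eef_rot: [0.555, 0.439, 0.555, -0.438]
contact_force: [-5.2, 1.7, 23.7]
gripper_width: 0.733
```

Emit:
carry_out(
  motion=[
    [-1,0,0,0,0],
    [0,0,0,0,1],
    [0,0,0,0,1],
    [0,0,0,0,1],
    [0,0,0,0,1],
  ],
)

```text
time: 30.88
eef_pos: [0.4508, -0.1356, 0.0112]
eef_rot: [0.555, 0.439, 0.555, -0.439]
contact_force: [-1.0, -0.2, -0.2]
gripper_width: 1.0
```

Emit:
carry_out(
  motion=[
    [-15,0,0,0,1],
    [-35,0,0,0,1],
    [-38,0,0,0,1],
    [-38,0,0,0,1],
    [-38,0,30,0,1],
  ],
)

```text
time: 31.3
eef_pos: [0.4559, -0.1567, 0.1712]
eef_rot: [0.554, 0.437, 0.557, -0.437]
contact_force: [2.2, 0.5, -0.9]
gripper_width: 0.999
```

Emit:
carry_out(
  motion=[
    [-25,0,40,0,1],
    [0,0,0,0,1],
    [0,0,0,0,1],
    [0,0,0,0,1],
    [0,0,0,0,1],
  ],
)

```text
time: 31.72
eef_pos: [0.4641, -0.1938, 0.191]
eef_rot: [0.554, 0.438, 0.556, -0.439]
contact_force: [-0.5, 0.4, -0.1]
gripper_width: 0.997
```

```bash
python3 - <<'E'
from h import *
s=manip.sense();c=manip.read_camera('wrist');save(c,'w15.png')
r=toprect(c,(.4504,-.1341),.06,.024,.04,s);print(cv2.minEnclosingCircle(r[1][:,:2].astype(np.float32)))
hsv=cv2.cvtColor(c['image'],cv2.COLOR_RGB2HSV);m=cv2.inRange(hsv,(95,100,60),(120,255,255));m[250:]=0;m[:,:180]=0;m[:,400:]=0
p=np.argwhere(m);w=np.array([atz(c,u,v,.005,s)[:2] for v,u in p],np.float32);print(p.min(0),p.max(0),cv2.minAreaRect(w))
r=toprect(c,(.368,-.297),.05,.052,.068,s);print(cv2.minEnclosingCircle(r[1][:,:2].astype(np.float32)))
plan(.368,-.297,.2,0,4,s);go(.368,-.297,.2,None,s)
E
```

```text
931 rect ctr [ 0.4511 -0.1358] size [0.0642 0.0649] head 104.5 mean [ 0.4512 -0.1351  0.0301] zmed 0.031
((0.4513448178768158, -0.13573701679706573), 0.032891590148210526)
[ 57 222] [197 337] ((0.4504448175430298, -0.13447636365890503), (0.09933876246213913, 0.1293140947818756), 1.5637060403823853)
noneTraceback (most recent call last):
  File "<stdin>", line 6, in <module>
TypeError: 'NoneType' object is not subscriptable
```

View pics/w15.png

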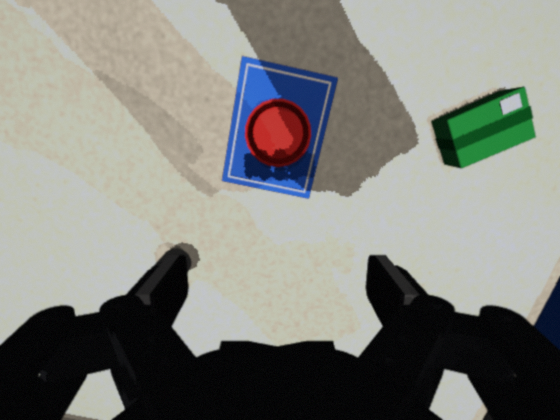

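```bash
python3 - <<'E'
from h import *
plan(.368,-.297,.2,0,4);go(.368,-.297,.2)
E
```

```text
t 31.77 rows:
[-2, -29, 20, 0.0]
[-2, -30, 19, 0.0]
[-3, -29, 20, 0.0]
[-2, -29, 19, 0.0]
t 31.77 pos [ 0.4642 -0.1938  0.1909] yaw 13.39 w 0.996 F [-0.   0.2  0. ]
 shift [  -8.9 -117.5   78.1]
```

Emit:
carry_out(
  motion=[
    [-2,-29,20,0,1],
    [-2,-30,19,0,1],
    [-3,-29,20,0,1],
    [-2,-29,19,0,1],
    [0,0,0,0,1],
  ],
)

```text
time: 32.18
eef_pos: [0.3639, -0.3019, 0.2012]
eef_rot: [0.553, 0.44, 0.553, -0.441]
contact_force: [-0.4, 0.4, -0.7]
gripper_width: 0.998
```

Emit:
carry_out(
  motion=[
    [0,0,0,0,1],
    [0,0,0,0,1],
    [0,0,0,0,1],
    [0,0,0,0,1],
    [0,0,0,0,1],
  ],
)

```text
time: 32.6
eef_pos: [0.3697, -0.297, 0.2008]
eef_rot: [0.555, 0.438, 0.555, -0.438]
contact_force: [0.1, -0.1, -0.4]
gripper_width: 0.996
```

```bash
python3 - <<'E'
from h import *
s=manip.sense();c=manip.read_camera('wrist');save(c,'w16.png')
r=toprect(c,(.368,-.297),.05,.052,.068,s)
if r: print(cv2.minEnclosingCircle(r[1][:,:2].astype(np.float32)))
r=toprect(c,(.368,-.297),.05,.069,.085,s)
go(.368,-.297,.03,None,s)
im=cv2.imread('pics/w16.png')[120:320,170:390];cv2.imwrite('pics/w16c.png',cv2.resize(im,(660,600)))
E
```

```text
857 rect ctr [ 0.3667 -0.3116] size [0.0356 0.0368] head 103.7 mean [ 0.3666 -0.31    0.0607] zmed 0.0607
((0.36689794063568115, -0.31172874569892883), 0.018652189522981644)
227 rect ctr [ 0.3669 -0.3112] size [0.0149 0.015 ] head 145.3 mean [ 0.3668 -0.3108  0.0744] zmed 0.0746
t 32.6 pos [ 0.3697 -0.297   0.2008] yaw 13.44 w 0.996 F [ 0.1 -0.1 -0.4]
 shift [170.8  -1.6  -0.4]
```

View pics/w16c.png

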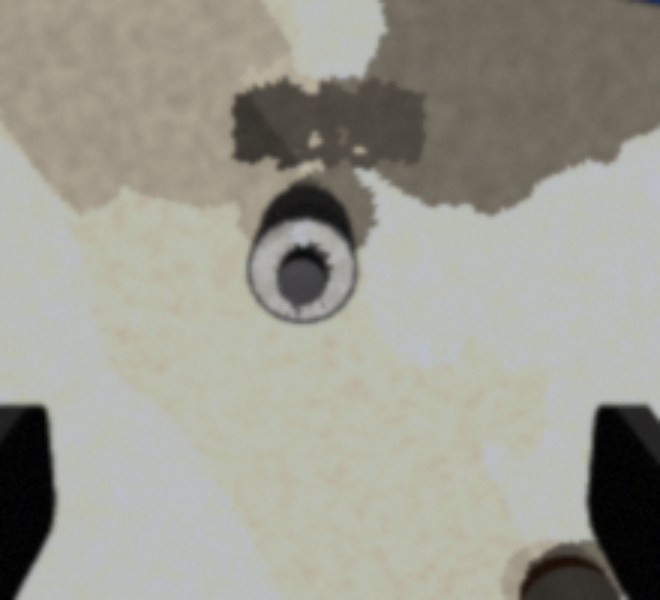

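```bash
python3 - <<'E'
from h import *
go(.3668,-.3113,.1)
E
```

```text
t 32.65 pos [ 0.3696 -0.2972  0.2009] yaw 13.42 w 1.0 F [-0.7  0.5  0.7]
 shift [100.9  -5.9  13.1]
```

Emit:
carry_out(
  motion=[
    [20,-6,13,0,1],
    [30,0,0,0,1],
    [30,0,0,0,1],
    [20,0,0,0,1],
    [0,0,0,0,1],
  ],
)

```text
time: 33.07
eef_pos: [0.3646, -0.3101, 0.0979]
eef_rot: [0.553, 0.438, 0.557, -0.439]
contact_force: [-1.0, 0.3, 0.4]
gripper_width: 1.0
```

Emit:
carry_out(
  motion=[
    [0,0,0,0,1],
    [0,0,0,0,1],
    [0,0,0,0,1],
    [0,0,0,0,1],
    [0,0,0,0,1],
  ],
)

```text
time: 33.48
eef_pos: [0.3669, -0.3122, 0.102]
eef_rot: [0.555, 0.439, 0.554, -0.438]
contact_force: [-0.6, 0.0, -0.5]
gripper_width: 1.002
```

```bash
python3 - <<'E'
from h import *
s=manip.sense();c=manip.read_camera('wrist');save(c,'w17.png')
r=toprect(c,(.3668,-.311),.04,.055,.066,s);x=(.3668,-.311)
if r: x,_=cv2.minEnclosingCircle(r[1][:,:2].astype(np.float32));print(x,_)
go(x[0],x[1],.03,None,s)
E
```

```text
1842 rect ctr [ 0.3671 -0.3115] size [0.0361 0.0369] head 102.1 mean [ 0.3663 -0.3092  0.0607] zmed 0.0607
(0.3668426275253296, -0.3114791214466095) 0.018711701035499573
t 33.48 pos [ 0.3669 -0.3122  0.102 ] yaw 13.35 w 1.002 F [-0.6  0.  -0.5]
 shift [72.  -0.  -0.8]
```

View pics/w17.png

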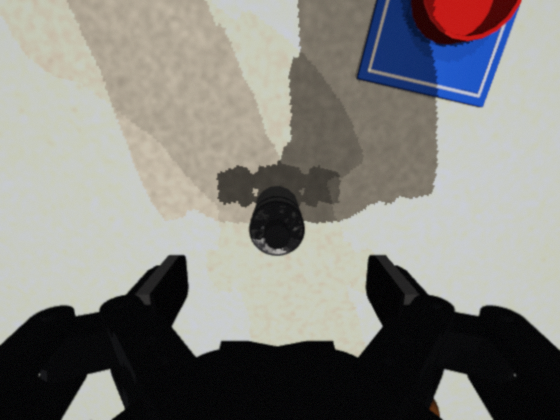

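Emit:
carry_out(
  motion=[
    [20,0,0,0,1],
    [20,0,0,0,1],
    [15,0,0,0,1],
    [10,0,0,0,1],
    [6,0,0,0,1],
  ],
)

```text
time: 33.95
eef_pos: [0.366, -0.3118, 0.0293]
eef_rot: [0.554, 0.439, 0.555, -0.439]
contact_force: [0.7, 0.1, 0.6]
gripper_width: 0.998
```

Emit:
carry_out(
  motion=[
    [0,0,0,0,1],
    [0,0,0,0,1],
    [0,0,0,0,0],
    [0,0,0,0,0],
    [0,0,0,0,0],
  ],
)

```text
time: 34.37
eef_pos: [0.3666, -0.3122, 0.0306]
eef_rot: [0.555, 0.439, 0.554, -0.438]
contact_force: [0.1, -0.2, 0.5]
gripper_width: 0.608
```

Emit:
carry_out(
  motion=[
    [0,0,0,0,0],
    [0,0,0,0,0],
    [0,0,0,0,0],
    [0,0,0,0,0],
    [0,0,0,0,0],
  ],
)

```text
time: 34.78
eef_pos: [0.3666, -0.3121, 0.0306]
eef_rot: [0.555, 0.439, 0.554, -0.438]
contact_force: [-0.9, 0.6, 7.6]
gripper_width: 0.403
```

Emit:
carry_out(
  motion=[
    [-5,0,0,0,0],
    [-15,0,0,0,0],
    [-20,0,0,0,0],
    [-30,0,0,0,0],
    [-20,0,0,0,0],
  ],
)

```text
time: 35.2
eef_pos: [0.3658, -0.3121, 0.1218]
eef_rot: [0.554, 0.439, 0.555, -0.439]
contact_force: [0.3, -0.0, -3.2]
gripper_width: 0.407
```

```bash
python3 - <<'E'
from h import *
s=manip.sense();c=manip.read_camera('wrist');save(c,'w18.png')
p=np.array(s['eef_pos']);M=Rq(s['eef_rot'])
r=toprect(c,p,.05,p[2]+.02,p[2]+.036,s)
r=toprect(c,p,.02,p[2]+.038,p[2]+.052,s)
if r: print((M.T@(np.r_[r[0][0],0]-p)*1000).round(1))
go(.4512,-.1357,.12,None,s);plan(.4512,-.1357,.13,0,6,s)
E
```

```text
5147 rect ctr [ 0.3675 -0.3105] size [0.0559 0.0376] head 38.4 mean [ 0.3646 -0.3066  0.1513] zmed 0.1518
1405 rect ctr [ 0.3658 -0.3115] size [0.0154 0.016 ] head 120.4 mean [ 0.3653 -0.3104  0.1653] zmed 0.1657
[121.8   0.3  -0.7]
t 35.2 pos [ 0.3658 -0.3121  0.1218] yaw 13.28 w 0.407 F [ 0.3 -0.  -3.2]
 shift [   1.7  123.7 -152.1] 
t 35.2 rows:
[-1, 21, -25, 0.0]
[-2, 20, -26, 0.0]
[-1, 21, -25, 0.0]
[-2, 20, -25, 0.0]
[-1, 21, -26, 0.0]
[-1, 21, -25, 0.0]
```

View pics/w18.png

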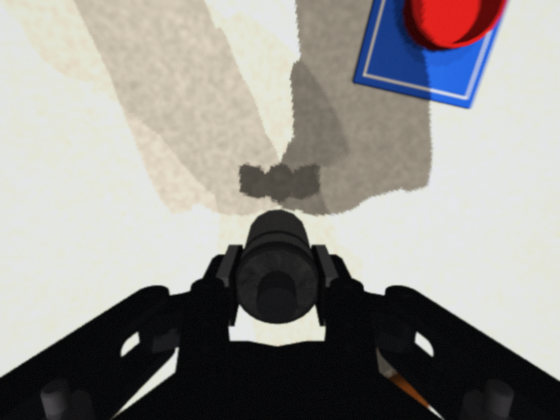

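Emit:
carry_out(
  motion=[
    [-1,21,-25,0,0],
    [-2,20,-26,0,0],
    [-1,21,-25,0,0],
    [-2,20,-25,0,0],
    [-1,21,-26,0,0],
  ],
)

```text
time: 35.67
eef_pos: [0.4372, -0.1632, 0.1271]
eef_rot: [0.554, 0.439, 0.555, -0.439]
contact_force: [0.4, -0.6, -3.5]
gripper_width: 0.406
```

Emit:
carry_out(
  motion=[
    [0,21,-24,0,0],
    [0,0,0,0,0],
    [0,0,0,0,0],
    [0,0,0,0,0],
    [0,0,0,0,0],
  ],
)

```text
time: 36.08
eef_pos: [0.4513, -0.1374, 0.127]
eef_rot: [0.554, 0.439, 0.554, -0.439]
contact_force: [-0.1, 0.2, -3.1]
gripper_width: 0.399
```

Emit:
carry_out(
  motion=[
    [20,0,0,0,0],
    [15,0,0,0,0],
    [10,0,0,0,0],
    [0,0,0,0,0],
    [0,0,0,0,0],
  ],
)

```text
time: 36.5
eef_pos: [0.4514, -0.1373, 0.082]
eef_rot: [0.554, 0.439, 0.554, -0.439]
contact_force: [0.7, 0.1, -2.8]
gripper_width: 0.402
```

```bash
python3 - <<'E'
from h import *
s=manip.sense();c=manip.read_camera('wrist');save(c,'w19.png')
go(.4512,-.1357,.039,None,s)
E
```

```text
t 36.5 pos [ 0.4514 -0.1373  0.082 ] yaw 13.21 w 0.402 F [ 0.7  0.1 -2.8]
 shift [43.   0.2 -1.7]
```

View pics/w19.png

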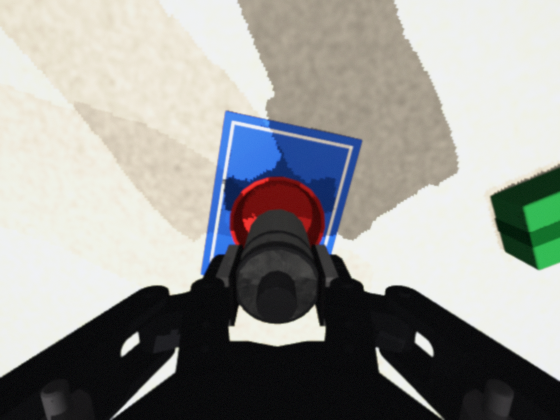

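Shift z about −1, then lower into the dish.

Emit:
carry_out(
  motion=[
    [12,0,-1,0,0],
    [10,0,0,0,0],
    [8,0,0,0,0],
    [5,0,0,0,0],
    [0,0,0,0,0],
  ],
)

```text
time: 36.97
eef_pos: [0.4513, -0.1354, 0.0463]
eef_rot: [0.554, 0.438, 0.555, -0.439]
contact_force: [-0.4, 0.3, -3.0]
gripper_width: 0.403
```

Emit:
carry_out(
  motion=[
    [3,0,0,0,0],
    [1,0,0,0,0],
    [0,0,0,0,0],
    [0,0,0,0,0],
    [0,0,0,0,0],
  ],
)

```text
time: 37.38
eef_pos: [0.452, -0.1355, 0.0433]
eef_rot: [0.555, 0.439, 0.555, -0.438]
contact_force: [0.2, 0.1, -2.5]
gripper_width: 0.405
```

```bash
python3 - <<'E'
from h import *
go(.4512,-.1357,.039)
E
```

```text
t 37.38 pos [ 0.452  -0.1355  0.0433] yaw 13.33 w 0.405 F [ 0.2  0.1 -2.5]
 shift [ 4.3 -0.8  0. ]
```

Emit:
carry_out(
  motion=[
    [1,-0.5,0,0,0],
    [1,0,0,0,0],
    [0.5,0,0,0,0],
    [0.5,0,0,0,0],
    [0,0,0,0,0],
  ],
)

```text
time: 37.8
eef_pos: [0.4513, -0.1356, 0.04]
eef_rot: [0.555, 0.439, 0.555, -0.439]
contact_force: [0.3, 0.5, -2.2]
gripper_width: 0.401
```

Emit:
carry_out(
  motion=[
    [0.5,0,0,0,0],
    [0.5,0,0,0,0],
    [0,0,0,0,0],
    [0,0,0,0,0],
    [0,0,0,0,0],
  ],
)

```text
time: 38.22
eef_pos: [0.4514, -0.1356, 0.0396]
eef_rot: [0.555, 0.439, 0.555, -0.438]
contact_force: [-2.4, 0.9, 9.7]
gripper_width: 0.407
```

Emit:
carry_out(
  motion=[
    [0,0,0,0,1],
    [0,0,0,0,1],
    [0,0,0,0,1],
    [0,0,0,0,1],
    [0,0,0,0,1],
  ],
)

```text
time: 38.63
eef_pos: [0.4514, -0.1356, 0.0391]
eef_rot: [0.555, 0.439, 0.555, -0.439]
contact_force: [-1.0, 0.5, -0.1]
gripper_width: 1.002
```

Emit:
carry_out(
  motion=[
    [-10,0,0,0,1],
    [-30,0,0,0,1],
    [-38,0,0,0,1],
    [-38,0,0,0,1],
    [-38,0,0,0,1],
  ],
)

```text
time: 39.05
eef_pos: [0.4504, -0.1362, 0.1951]
eef_rot: [0.554, 0.439, 0.555, -0.439]
contact_force: [1.7, 0.6, -0.0]
gripper_width: 0.999
```

Emit:
carry_out(
  motion=[
    [-20,0,40,0,1],
    [0,0,40,0,1],
    [0,0,0,0,1],
    [0,0,0,0,1],
    [0,0,0,0,1],
  ],
)

```text
time: 39.47
eef_pos: [0.4685, -0.211, 0.2119]
eef_rot: [0.554, 0.439, 0.555, -0.439]
contact_force: [1.0, 0.1, 0.1]
gripper_width: 1.002
```

```bash
python3 - <<'E'
from h import *
s=manip.sense();c=manip.read_camera('wrist');save(c,'w20.png');t=manip.read_camera('top');save(t,'top1.png');k=manip.read_camera('scene')
go(.45,-.13,.2,None,s)
r=toprect(c,(.4504,-.1341),.06,.024,.04,s)
toprect(c,(.4504,-.1341),.04,.062,.075,s)
toprect(c,(.4504,-.1341),.04,.078,.09,s)
hsv=cv2.cvtColor(c['image'],cv2.COLOR_RGB2HSV);m=cv2.inRange(hsv,(95,100,60),(120,255,255));m[250:]=0;m[:,:180]=0;m[:,400:]=0
p=np.argwhere(m);w=np.array([atz(c,u,v,.005,s)[:2] for v,u in p],np.float32);print(p.min(0),p.max(0),cv2.minAreaRect(w))
a=cv2.resize(cv2.imread('pics/w20.png'),(400,300));b=cv2.resize(cv2.imread('pics/top1.png'),(400,300))
d=cv2.resize(k['image'][:,:,::-1],(400,300));e=cv2.resize(k['image'][140:320,110:380,::-1],(400,300))
cv2.imwrite('pics/fin.png',np.vstack([np.hstack([a,b]),np.hstack([d,e])]))
E
```

```text
t 39.47 pos [ 0.4685 -0.211   0.2119] yaw 13.24 w 1.002 F [1.  0.1 0.1]
 shift [ 11.9   0.5 -83.1] 
833 rect ctr [ 0.4516 -0.1358] size [0.0645 0.0634] head 12.9 mean [ 0.4513 -0.1339  0.0301] zmed 0.031
1059 rect ctr [ 0.4519 -0.1353] size [0.0357 0.0359] head 102.5 mean [ 0.4518 -0.1351  0.0696] zmed 0.0696
271 rect ctr [ 0.4518 -0.1353] size [0.0148 0.015 ] head 102.4 mean [ 0.4518 -0.1353  0.0835] zmed 0.0835
[ 42 224] [178 333] ((0.4504048526287079, -0.13422918319702148), (0.09928953647613525, 0.12918861210346222), 1.5699130296707153)
```

View pics/fin.png

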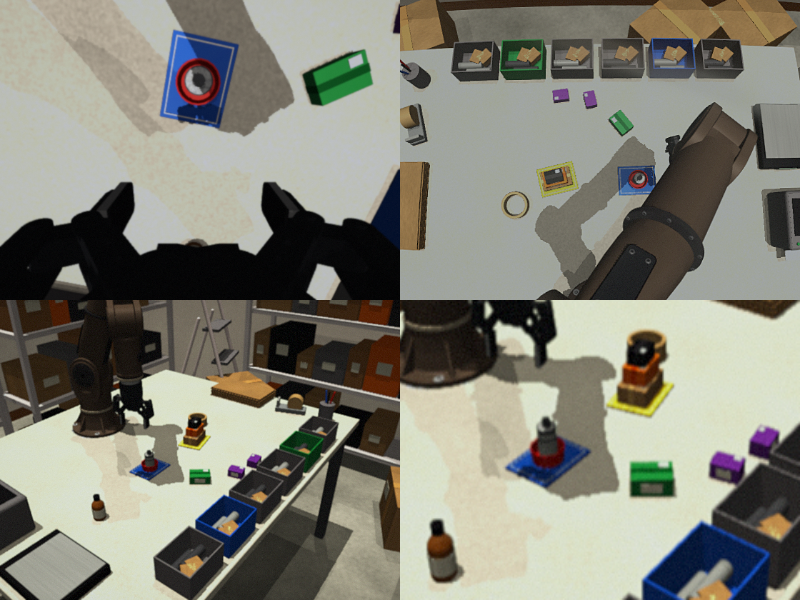

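Both orders look right: the cartridge stands upright in the dish at (198,82) in the wrist tile, and the stack is intact at (555,178) in the top tile. The green carton, tape, bottle and purple cartons appear where they were, and the arm is clear.

```bash
python3 - <<'E'
from h import *
s=manip.sense();c=manip.read_camera('wrist');toprect(c,(.6502,-.0808),.06,.028,.045,s)
print(manip.sign_off())
E
```

```text
4071 rect ctr [ 0.6527 -0.0831] size [0.0782 0.0527] head 36.9 mean [ 0.6513 -0.0829  0.0347] zmed 0.0349
the job is handed in; nothing more can be done
None
```

Both orders are made up and the job is handed in, with about 40 s of the 128 s used.

- **Yellow board:** the brown, orange and black cartons are stacked in that order, lid up. The wrist camera put each centre within about 1 mm of the one below and of the board. Their headings were about 103–104°, against 103.2° for the board.
- **Blue board:** the dish sits about 2 mm from the board's centre. The cartridge stands upright in it, less than 1 mm off the dish's centre, with its top level at the expected height.
- **Left alone:** the green carton's last reading was about 2 mm from the first, from a different camera and within the calibration error. The tape roll, oil bottle and purple cartons I checked only by eye; they look unmoved.
- **Forces:** the highest contact force reading was about 26 N, while setting down the brown carton. I read the force only at the end of each call, so a brief peak in between would not show.
- **Disagreement:** my first top-camera reading of the cartridge was about 12–16 mm off, mainly from my pixel choice. I used the wrist-camera position for the grasp instead.

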